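Lock the stop screw of the strap splitter

TASK

Lock the brass depth-setting screw of the green strap splitter: lower the blue holding key over the screw's square head until it sits fully home on the brass collar with its arm between the two steel pins, and let go of it. Then push the red handle of the jam nut clockwise (seen from above) until the nut is home, and tighten it firmly with about 12 N at the handle, held for a moment and never over 22 N, so that the screw keeps its setting; leave the key on the screw, force nothing, and leave the other things on the bench alone.

Things in the scene. Friction and masses are not known exactly. Their poses are not given: they have to be found in the camera images.
- press: Green strap splitter, fixed. Origin on the bench under the axis of its adjusting screw, z up. On that axis: boss 52 mm wide up to 60 mm, jam nut (hexagon 38 mm) at 60-82 mm, then the brass screw. Base plate 20 mm thick, x -70 to 230, y -85 to 120 mm; fork pins towards +y; roller, blade bar and cheeks (up to 105 mm high) from x = 160 mm on.
- fork (a point): Point midway between the two steel fork pins, 95 mm from the screw axis along the press's +y, 93 mm above the bench. Pins 12 mm thick, round tops at 110 mm, side by side along the press's x with a 14 mm gap; the bracket under the gap ends at 66 mm.
- screw: Brass adjusting screw; origin on its axis 60 mm above the bench, z up. Collar 40 mm wide, top at 88 mm above the bench; on it a square head 24 x 24 mm (sides along x and y) 17 mm high, then a 20 x 20 mm pilot 5 mm high. Its setting is x along the press's x, as at the start; keep it within 0.25 rad. The nut's thread friction (0.12 N m) carries it along unless the key holds it.
- seat (a point): Centre of the top face of the screw's brass collar, 88 mm above the bench, where the key's underside comes to rest; axes as screw.
- key_grip (a point): Loose blue key, 0.2-0.33 kg, lying on its underside, z up. Point: centre of its yellow fin (40 mm along x, 14 mm thick along y, 30-66 mm above the underside), 48 mm above the underside. Below: 44 mm square block 30 mm high, with a 26 mm square hole from below, 26 mm deep, centred. Arm 10 x 10 mm, flush with the underside, along +x to 110 mm. Never press it on the machine with over 40 N.
- key_tip (a point): Point in the key's arm, 95 mm from its centre along the key's +x, 5 mm above its underside; with the key home on the screw it lies at fork. The key has about 1 mm play a side on the head and can turn some 5 degrees there.
- knob (a point): Red upright post, 18 mm thick, 69 to 135 mm above the bench, at the end of the jam nut's handle, 90 mm from the screw axis; this point is on its axis, 115 mm up. A dark bar 11 mm thick, 71 mm up, joins it to the nut. Starts to the far right of the screw as the robot sees it, swings about the screw axis, clockwise from above, some 0.96 rad until the nut is home.
- nut (a joint): Turn of the jam nut, rad: -0.96 at the start (loose), growing clockwise seen from above, 0 = home, hard against the boss. It runs with 2 to 3 N at the handle's post, and stays where it is left.
- handle (a joint): Elastic bend of the jam nut's handle, rad, positive when pushed to tighten: 0.0018 rad per newton at the post, square to the handle. Tight: above 0.0126 (7 N) for 0.3 s with the nut home. The thread is spoiled above 0.04 (22 N). Springs back to about 0 when let go.
- glue: White bottle, 48 mm wide, 95 mm high; origin at its underside. Not to be moved.
- dye: Black jar with white cap, 52 mm wide, 70 mm high; origin at its underside. Not to be moved.
- rivets: White cup of brass rivets, 66 mm wide, 45 mm high; origin at its underside. Not to be moved.
- pliers: Pliers with yellow handles lying on the bench, 160 mm long; origin near the middle, on the bench. Not to be moved.
There are look-alikes about, which are no part of the job. Of the things shaped like the part that bears key_grip, the blue one is meant.

How it is judged:
By the outcome, as a careful person would: the job done as asked, in the order asked, and still so for the second after the job is handed in, with the robot touching nothing.
It also fails if it takes over 67 s, if anything falls off the work surface, if the arm or the gripper's body presses on something with over 40 N, if the wrist force passes 120 N, or if a joint passes its speed limit or range.

ROBOT

A 7-joint arm with a two-finger parallel gripper is mounted at the origin on the work surface. World frame = base frame: x ahead of the robot, y to its left, z up, the work surface at z = 0. Lengths are in m, angles in rad, forces in N, time in s.
With the tool pointing down it reaches from about 0.35 to 0.9 m from the base axis. Payload 8.1 kg.
Tool frame: the origin (TCP) lies at the very end of the fingers, on their centre line; the grasp point (between the pads) lies 19 mm behind it; z points along the fingers, y is the direction in which the jaws open and shut (so a half turn about z gives the same grasp; the last joint's range is limited). The gripper opens to 85 mm and grips with 20 to 120 N. Pads are 22 mm wide; open, the fingers measure 114 mm over their backs; the gripper's body (76 mm by 85 mm) begins 54 mm behind the grasp point. The pads swing forward as they close: fully open they stand 13 mm farther back than shut.
Start: joints at [-1.219, 0.434, 0.025, 1.573, -0.012, 1.134, -0.075], TCP at [0.275, 0.561, 0.231] pointing down, gripper open.
Joint ranges: [-2.62, 2.62], [-0.44, 2.09], [-1.27, 1.32], [0.08, 2.57], [-1.32, 4.46], [0.12, 2], [-2.74, 2.74]. Speed limits (rad/s): [2.22, 2.22, 3.01, 3.01, 3.14, 3.14, 3.14].

INTERFACE

Orientations are given as a unit quaternion [w, x, y, z].
In Python, from station import sensors, eyes, finish_job, finder gives the robot as it stands. The module is installed in compiled form; this text tells all that it offers.
- The arm moves only by the tool carry_out, never from a script. Its arguments are lists of equal length, an entry for each row: "delta_pos": the shift along the tool's x, y, z in mm, a list of three; "angular": the turn, a rotation vector about the tool's x, y, z in degrees, a list of three; "hand": the opening, from -1 (shut) to 1 (fully open). In form: {"delta_pos": [[tx, ty, tz], ...], "angular": [[wx, wy, wz], ...], "hand": [hand, ...]}. A call has 1 to 12 rows; each row shifts and turns the pose as measured when the row begins, along the tool's axes as they then stand; what a row does not reach is not made up. A row lasts 1/12 s, in which the tool goes at most 41.7 mm and 7.16 degrees, less where a joint would pass 70% of its speed; a pose out of reach is approached as far as the arm can. A call with a gripper value outside its range is refused whole. The fingers move at their own pace and stop on an object; "newtons" is the grip in N (left out, the last holds). Time passes only in rows, so rows that do not move let the fingers close. It gives the time, the measured TCP pose, the force and the opening at its end, in the units of the state.
- sensors.observe(): the state, without advancing time (a new reading comes with each control period).
- eyes.capture(name): name is "scene" or "top" or "wrist"; returns the picture (400x640x3 uint8, red, green, blue); there is no depth.
- eyes.calibration(name): a dict with "fovy" (degrees; the focal length in pixels is half the picture's height over the tangent of half this angle, whatever the lens; pixels are square), "cx", "cy" (the principal point, pixels), "world_from_camera" (4x4, takes a point from camera to world coordinates). Camera axes: x right, y down, z forward; pixel columns grow to the right and rows downward; lengths in m; the calibration is good to about 2 mm. The wrist camera is an equidistant fisheye: a pixel r from the principal point sees the ray r / f radians off the axis. A picture is of the moment at which its call begins: read the wrist's pose just before it. calibration takes no time and is no camera call; for the wrist camera it gives the pose at the moment of the call.
- finish_job(): hands the job in, once; it reports no verdict.
Trained networks look in the newest picture that a camera, given by its name, has taken for a name from the list of things; names that differ only in an ending like _2 or _b are one class to them, and where a whole thing is asked for, a point or a joint stands for the part that bears it (a point fixed in the world has none). Each returns a list of dicts, best first, with "score" (0 to 1); they miss things now and then, are a little off and sometimes report something else, mostly with a low value. They report only what shows in the picture. A call takes as long as a camera call. They do not tell look-alikes from the thing itself.
- finder.look_for(name, camera): "xy" ([column, row] in pixels, amid what is visible of it).
The state is a dict: "t": time; "q": joint angles; "qd": joint speeds; "joint_efforts": joint torques, N m; "tcp_pos": TCP position; "tool_rot": TCP orientation; "ft_force": force on the tool from outside, world axes, zero at the start; "wrist_torque": the same for the moment, N m; "width": opening from 0.0 (shut) to 1.0 (fully open).
Only numpy, scipy, OpenCV 4.12 (cv2) and the standard library are available. Lean on these libraries where they do the work, as an engineer would, in place of code of your own. Each camera call takes 0.05 s, during which the arm holds its last target.

## Working session

There is one attempt and no reset: what is moved stays moved. The work goes in short steps, Python scripts to look and compute and a tool call to move; the robot and the scene stay as the last step left them, time stands still between calls to the robot, and variables do not carry over. Pictures are saved under pics/ and viewed, and the job is handed in when it is done.

Besides the shell and the picture viewer there is one more tool, called by a JSON object that holds its "fn" and its "kwargs", one argument or row to a line. carry_out: Moves the arm, as the interface text tells. Its arguments: {"type":"object","properties":{"delta_pos":{"type":"array"},"angular":{"type":"array"},"hand":{"type":"array"},"newtons":{"type":"number"}},"required":["delta_pos","angular","hand"]}

```bash
mkdir -p pics; cat > h.py <<'E'
import numpy as np, cv2
from station import sensors, eyes, finder
def ray(cam,uv,cal=None):
    c=cal or eyes.calibration(cam); f=200/np.tan(np.radians(c['fovy'])/2)
    d=np.array([uv[0]-c['cx'],uv[1]-c['cy']],float)
    if cam=='wrist':
        r=np.hypot(*d); t=r/f; v=np.array([*(d/max(r,1e-9)*np.sin(t)),np.cos(t)])
    else: v=np.array([*(d/f),1.]); v/=np.linalg.norm(v)
    T=np.array(c['world_from_camera']); return T[:3,3],T[:3,:3]@v
def proj(cam,p,cal=None):
    c=cal or eyes.calibration(cam); f=200/np.tan(np.radians(c['fovy'])/2)
    T=np.array(c['world_from_camera']); v=T[:3,:3].T@(np.array(p)-T[:3,3])
    if cam=='wrist':
        r=np.hypot(v[0],v[1]); t=np.arctan2(r,v[2]); return np.array([c['cx'],c['cy']])+f*t*v[:2]/max(r,1e-9)
    return np.array([c['cx'],c['cy']])+f*v[:2]/v[2]
def atz(cam,uv,z,cal=None):
    o,d=ray(cam,uv,cal); return o+d*(z-o[2])/d[2]
def tri(rs):
    A=np.zeros((3,3));b=np.zeros(3)
    for o,d in rs:
        P=np.eye(3)-np.outer(d,d);A+=P;b+=P@o
    x=np.linalg.solve(A,b); return x,[np.linalg.norm((np.eye(3)-np.outer(d,d))@(x-o)) for o,d in rs]
def snap(cam,name):
    im=eyes.capture(cam); cv2.imwrite(f'pics/{name}.png',cv2.cvtColor(im,cv2.COLOR_RGB2BGR)); return im
E
python3 - <<'E'
from h import *
s=sensors.observe(); print(s)
for c in ['scene','top','wrist']:
    snap(c,c+'0'); print(c,eyes.calibration(c))
    for n in (['press','screw','seat','key_grip','key_tip','knob','fork'] if c!='wrist' else []):
        print(n,[(np.round(d['xy']).tolist(),round(d['score'],2)) for d in finder.look_for(n,c)[:4]])
E
```

```text
{'t': 0.0, 'q': array([-1.2185799 ,  0.43523328,  0.02496679,  1.57411923, -0.0115838 ,
        1.13403026, -0.0751246 ]), 'qd': array([-0.00138773,  0.00060593,  0.00081707, -0.00062486, -0.00032896,
        0.00108169, -0.0001355 ]), 'joint_efforts': array([ 1.11551421e-03, -6.70476937e+01,  1.02537956e+00, -3.16207480e+01,
        1.56409002e-02,  1.24086716e-02, -1.19094281e-05]), 'tcp_pos': array([0.27438263, 0.56096107, 0.23051096]), 'tool_rot': array([-1.06319223e-04,  2.25493171e-01,  9.74244401e-01, -8.15812362e-04]), 'ft_force': array([ 0.3048797 , -1.00477374, -0.94785701]), 'wrist_torque': array([-0.00605498, -0.01898535,  0.04988173]), 'width': 1.002446607723812}
scene {'fovy': 55.50176815774093, 'cx': 322.88818781712575, 'cy': 194.19979919231736, 'world_from_camera': array([[ 0.88868226,  0.28566656, -0.35866203,  0.90304551],
       [ 0.45829687, -0.57798001,  0.67520595, -0.72236609],
       [-0.01441572, -0.76441724, -0.64456068,  0.80824134],
       [ 0.        ,  0.        ,  0.        ,  1.        ]])}
press [([338.0, 238.0], 0.79)]
screw [([308.0, 220.0], 0.69)]

[... 710 characters left out ...]
 0.67)]
key_grip [([189.0, 176.0], 0.9), ([225.0, 266.0], 0.71), ([200.0, 127.0], 0.57), ([241.0, 198.0], 0.56)]
key_tip [([236.0, 202.0], 0.9), ([227.0, 270.0], 0.84), ([203.0, 129.0], 0.65), ([191.0, 177.0], 0.56)]
knob [([440.0, 248.0], 0.72), ([362.0, 184.0], 0.69), ([344.0, 200.0], 0.63), ([239.0, 202.0], 0.49)]
fork [([330.0, 176.0], 0.64)]
wrist {'fovy': 65.70646984690485, 'cx': 317.2935068104153, 'cy': 198.88538854737814, 'world_from_camera': array([[ 0.43994531,  0.85301662,  0.28073257,  0.20345086],
       [ 0.89802071, -0.41697781, -0.14031502,  0.59699707],
       [-0.00263179,  0.3138346 , -0.94947402,  0.37429684],
       [ 0.        ,  0.        ,  0.        ,  1.        ]])}
```

View pics/scene0.png

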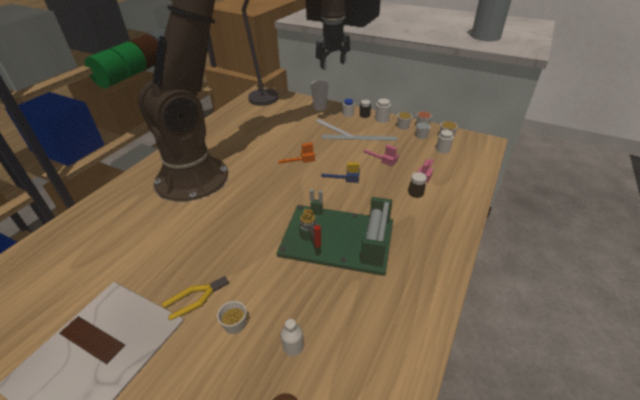

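View pics/top0.png

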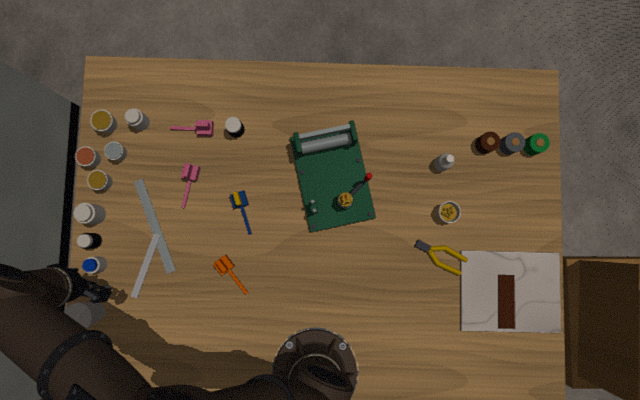

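View pics/wrist0.png

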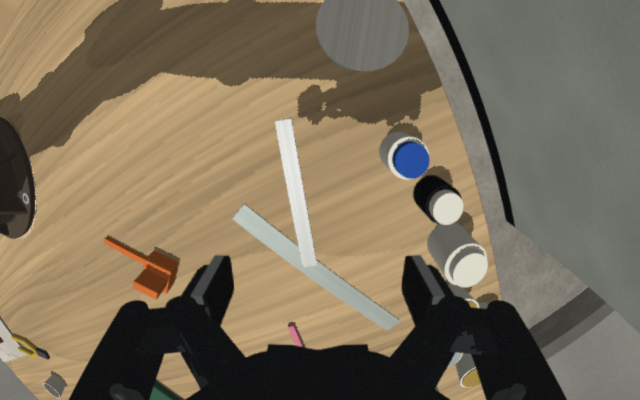

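Keys in the top view: blue with a yellow fin (239,200), orange (224,264), pink (190,172) and pink (204,128). The blue one fits the description. Next I'll check it in an enlarged crop.

```bash
python3 - <<'E'
import cv2,numpy as np
a=cv2.imread('pics/top0.png')[170:250,210:390]; b=cv2.imread('pics/scene0.png')[150:275,270:400]
a=cv2.resize(a,None,fx=4.4,fy=4.4,interpolation=2); cv2.imwrite('pics/c1.png',a)
cv2.imwrite('pics/c2.png',cv2.resize(b,None,fx=4.6,fy=4.6,interpolation=2))
E
```

```text
(no output)
```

View pics/c1.png

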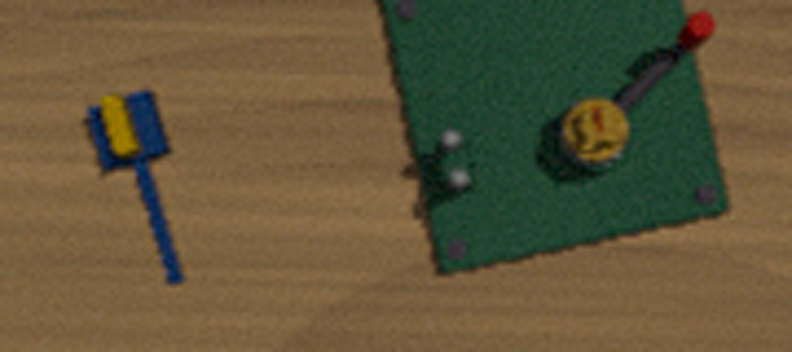

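View pics/c2.png

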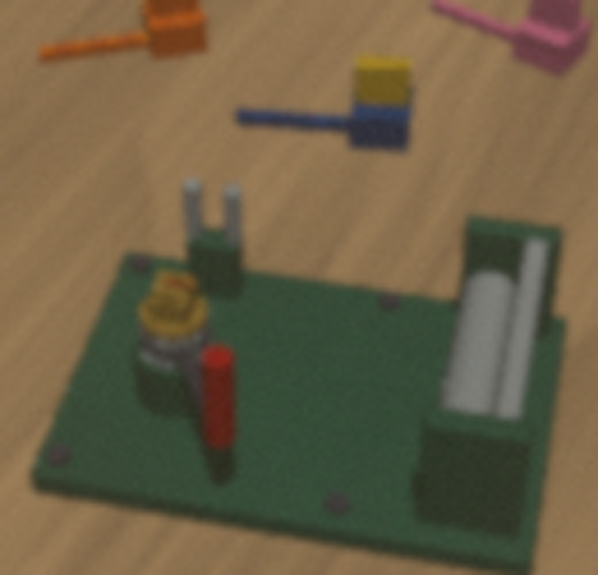

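The crops show the blue key: a block with a yellow fin at top (237,198), and its arm tip at about (250,233). I'll make rough position estimates, then refine them with the wrist camera.

```bash
python3 - <<'E'
from h import *
C1=lambda u,v:(210+u/4.4-.4,170+v/4.4-.4); C2=lambda u,v:(270+u/4.6-.4,150+v/4.6-.4)
for n,a,b in [('fin top',(117,126),(383,63)),('armtip',(175,280),(240,117)),('knobtop',(700,24),(218,353)),('screwtop',(598,122),(178,285)),('pinL',(452,138),(233,190)),('pinR',(459,177),(193,186))]:
    x,r=tri([ray('top',C1(*a)),ray('scene',C2(*b))]); print(n,x.round(4),np.round(r,4))
s=sensors.observe();T=np.array(eyes.calibration('wrist')['world_from_camera'])
from scipy.spatial.transform import Rotation as R
q=s['tool_rot'];Rt=R.from_quat([q[1],q[2],q[3],q[0]]).as_matrix();print(Rt.round(3)); print('cam in tool',(Rt.T@(T[:3,3]-s['tcp_pos'])).round(4),(Rt.T@T[:3,2]).round(3))
E
```

```text
fin top [0.5039 0.246  0.0626] [0.0009 0.0009]
armtip [0.4032 0.2118 0.0027] [0.0006 0.0006]
knobtop [ 0.5718 -0.1334  0.1339] [0. 0.]
screwtop [ 0.5106 -0.0713  0.1075] [0.0006 0.0006]
pinL [0.498  0.0227 0.1059] [0.0008 0.0008]
pinR [0.4727 0.0173 0.104 ] [0.0003 0.0003]
[[-0.898  0.439  0.   ]
 [ 0.439  0.898  0.   ]
 [-0.     0.    -1.   ]]
cam in tool [ 0.0795  0.0007 -0.143 ] [-0.314 -0.003  0.949]
```

{"fn": "carry_out", "kwargs": {
  "delta_pos": [
    [-28, -15, 0],
    [-28, -15, 0],
    [-28, -15, 0],
    [-28, -15, 0],
    [-28, -15, 0],
    [-28, -15, 0],
    [-28, -15, 0],
    [-28, -15, 0],
    [-28, -15, 0],
    [-28, -15, 0],
    [-28, -15, 0],
    [-28, -15, 0]
  ],
  "angular": [
    [0, 0, 0],
    [0, 0, 0],
    [0, 0, 0],
    [0, 0, 0],
    [0, 0, 0],
    [0, 0, 0],
    [0, 0, 0],
    [0, 0, 0],
    [0, 0, 0],
    [0, 0, 0],
    [0, 0, 0],
    [0, 0, 0]
  ],
  "hand": [1, 1, 1, 1, 1, 1, 1, 1, 1, 1, 1, 1]
}}

```text
t: 1.85
tcp_pos: [0.5013, 0.2486, 0.2302]
tool_rot: [-0.001, 0.217, 0.976, 0.003]
ft_force: [1.0, -0.2, -0.6]
width: 1.001
```

{"fn": "carry_out", "kwargs": {
  "delta_pos": [
    [0, 0, 0],
    [0, 0, 0],
    [0, 0, 0],
    [0, 0, 0],
    [0, 0, 0],
    [0, 0, 0],
    [0, 0, 0],
    [0, 0, 0]
  ],
  "angular": [
    [0, 0, -6.5],
    [0, 0, -6.5],
    [0, 0, -6.5],
    [0, 0, -6.5],
    [0, 0, -6.5],
    [0, 0, -6.5],
    [0, 0, -6.5],
    [0, 0, 0]
  ],
  "hand": [1, 1, 1, 1, 1, 1, 1, 1]
}}

```text
t: 2.52
tcp_pos: [0.5084, 0.2368, 0.2311]
tool_rot: [0.002, -0.187, 0.982, 0.001]
ft_force: [-0.3, -0.7, -0.4]
width: 1.0
```

```bash
cat >> h.py <<'E'
from scipy.spatial.transform import Rotation as Rn
def tool():
    s=sensors.observe();q=s['tool_rot'];R=Rn.from_quat([q[1],q[2],q[3],q[0]]).as_matrix()
    return s,R
def st():
    s,R=tool(); print('t %.2f'%s['t'],'tcp',(s['tcp_pos']*1000).round(1),'yawx %.1f'%np.degrees(np.arctan2(R[1,0],R[0,0])),'z',R[:,2].round(3),'F',s['ft_force'].round(1),'M',s['wrist_torque'].round(2),'w %.3f'%s['width'],'q7 %.2f'%s['q'][6])
E
python3 - <<'E'
from h import *
st(); 
import json
c=eyes.calibration('wrist'); snap('wrist','w1')
print(finder.look_for('key_grip','wrist')[:3],finder.look_for('key_tip','wrist')[:3])
import pickle; pickle.dump(c,open('w1.pkl','wb'))
E
```

```text
t 2.52 tcp [508.4 236.8 231.1] yawx -158.4 z [ 0.003  0.003 -1.   ] F [-0.3 -0.7 -0.4] M [-0.02  0.05  0.04] w 1.000 q7 1.41
[{'xy': [405.5, 249.6], 'score': 0.91}, {'xy': [326.5, 160.3], 'score': 0.74}, {'xy': [345.1, 330.3], 'score': 0.74}] [{'xy': [409.2, 247.9], 'score': 0.93}, {'xy': [414.2, 28.1], 'score': 0.8}, {'xy': [324.5, 161.2], 'score': 0.75}]
```

View pics/w1.png

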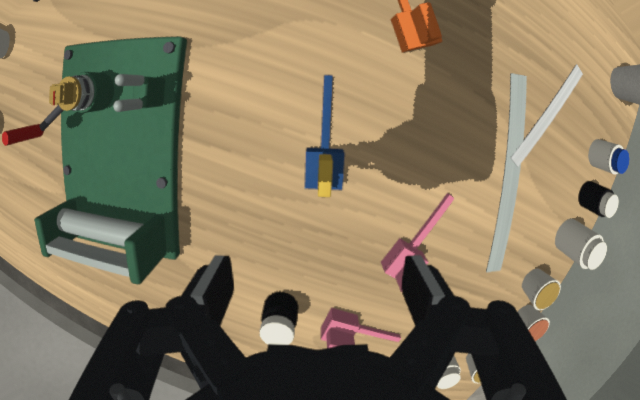

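The wrist view shows the blue key with its block at (325,168), fin end at (325,188) and arm tip at (328,76). It also shows the machine, with the screw at (70,93), pins at (125,80) and (125,104), and knob at (20,134). I'll enlarge it to pick accurate points.

```bash
python3 - <<'E'
import cv2
a=cv2.imread('pics/w1.png')
cv2.imwrite('pics/w1k.png',cv2.resize(a[65:205,280:370],None,fx=4.2,fy=4.2,interpolation=2))
cv2.imwrite('pics/w1s.png',cv2.resize(a[55:155,0:150],None,fx=5,fy=5,interpolation=2))
E
```

```text
(no output)
```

View pics/w1k.png

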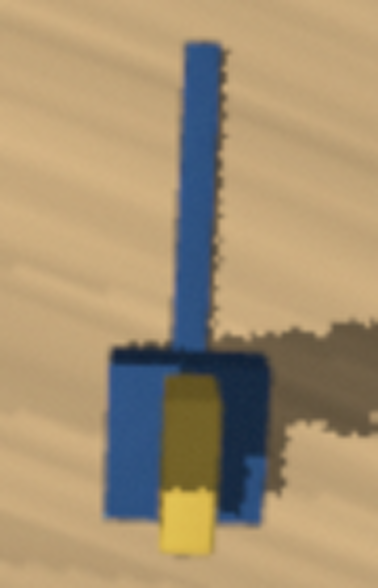

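View pics/w1s.png

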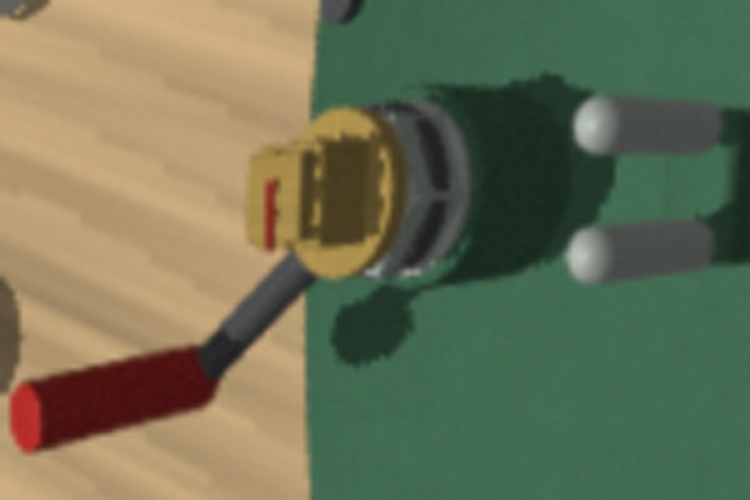

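```bash
cat > fit.py <<'E'
from h import *
import pickle
from scipy.optimize import least_squares
def fit(cal,model,uv,x0,free_z=False,cam='wrist'):
    model=np.array(model,float)/1000; uv=np.array(uv,float)
    def W(x):
        c,s=np.cos(x[2]),np.sin(x[2]); R=np.array([[c,-s,0],[s,c,0],[0,0,1]])
        return model@R.T+np.array([x[0],x[1],x[3] if free_z else 0])
    f=lambda x:(np.array([proj(cam,p,cal) for p in W(x)])-uv).ravel()
    r=least_squares(f,x0,loss='soft_l1',x_scale=[.01,.01,.1]+([.01] if free_z else [])); return r.x,f(r.x).reshape(-1,2)
E
python3 - <<'E'
from fit import *
cal=pickle.load(open('w1.pkl','rb'))
K=lambda u,v:(280+(u+.5)/4.2-.5,65+(v+.5)/4.2-.5)
S=lambda u,v:(0+(u+.5)/5-.5,55+(v+.5)/5-.5)
m=[(-22,22,30),(-22,-22,30),(22,22,30),(22,-22,30),(110,5,10),(110,-5,10),(-20,7,66),(-20,-7,66)]
uv=[K(262,524),K(105,518),K(270,368),K(110,363),K(222,45),K(187,43),K(212,556),K(160,552)]
for sw in (0,1):
    mm=[(a,b*(-1)**sw,c) for a,b,c in m]
    for fz in (0,1):
        x,e=fit(cal,mm,uv,[.505,.244,np.radians(-161)]+[0.]*fz,fz)
        print(sw,x[:2],np.degrees(x[2]),x[3:],e.round(1).tolist())
# press points: pin tops (dome centre), knob top centre, z given
for n,p,z in [('pinA',S(597,125),.106),('pinB',S(590,255),.106),('knob',S(26,417),.135),('pilot', S(255,200),.110)]:
    print(n,atz('wrist',p,z,cal).round(4))
E
```

```text
0 [0.50311801 0.25099741] -155.88256447898502 [] [[-29.2, 0.4], [46.1, 0.3], [-33.0, 0.1], [44.2, -0.3], [-10.1, -0.9], [7.0, -0.7], [-3.5, 0.3], [22.2, 0.6]]
0 [0.5044577  0.25055818] -156.20757015370918 [-0.00574051] [[-30.0, -0.2], [44.7, -0.1], [-33.6, 0.1], [43.0, -0.1], [-10.4, 0.4], [6.5, 0.6], [-4.6, -0.5], [20.9, -0.0]]
1 [0.50605755 0.24354315] -160.9454052882832 [] [[0.1, 0.4], [-0.4, 0.3], [0.7, 0.2], [-0.3, -0.4], [0.1, -0.8], [-0.2, -0.8], [0.5, 0.2], [-0.5, 0.6]]
1 [0.50670323 0.24389205] -160.94172648859686 [-0.00387695] [[-0.1, 0.1], [-0.2, -0.1], [0.5, 0.2], [-0.1, -0.3], [0.0, 0.1], [-0.2, 0.1], [0.4, -0.2], [-0.4, 0.2]]
pinA [0.474  0.0147 0.106 ]
pinB [0.4992 0.0211 0.106 ]
knob [ 0.5734 -0.1366  0.135 ]
pilot [ 0.511  -0.0809  0.11  ]
```

The fit is good: residuals are about 0.5 px, with the key at (0.506, 0.244) and yaw -161°. I'll descend part way and check with a second view.

{"fn": "carry_out", "kwargs": {
  "delta_pos": [
    [0, 7.3, 20],
    [0, 0, 22],
    [0, 0, 22],
    [0, 0, 22],
    [0, 0, 22],
    [0, 0, 0]
  ],
  "angular": [
    [0, 0, 2.5],
    [0, 0, 0],
    [0, 0, 0],
    [0, 0, 0],
    [0, 0, 0],
    [0, 0, 0]
  ],
  "hand": [1, 1, 1, 1, 1, 1]
}}

```text
t: 3.17
tcp_pos: [0.508, 0.2461, 0.1217]
tool_rot: [0.005, -0.149, 0.989, 0.002]
ft_force: [-0.3, -0.7, 0.4]
width: 0.998
```

```bash
python3 - <<'E'
from h import *
import pickle
st(); c=eyes.calibration('wrist'); im=snap('wrist','w2'); pickle.dump(c,open('w2.pkl','wb'))
a=cv2.imread('pics/w2.png'); cv2.imwrite('pics/w2k.png',cv2.resize(a[50:230,260:400],None,fx=3.3,fy=3.3,interpolation=2))
E
```

```text
t 3.17 tcp [508.  246.1 121.7] yawx -162.8 z [ 0.009  0.006 -1.   ] F [-0.3 -0.7  0.4] M [-0.11  0.05 -0.02] w 0.998 q7 1.32
```

View pics/w2k.png

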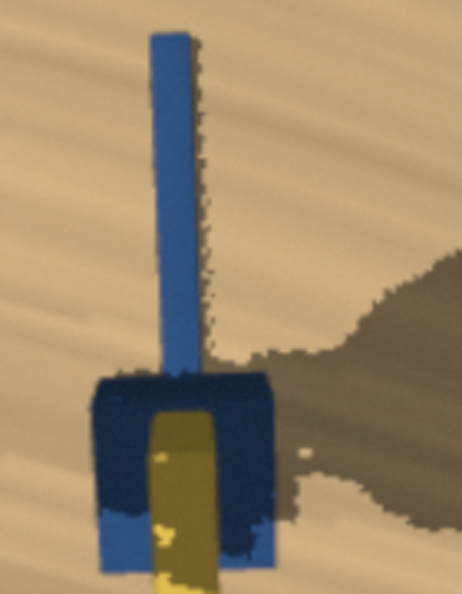

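```bash
cat >> h.py <<'E'
def goto(p,yaw,z=(0,0,-1)):
    s,R=tool(); y=np.radians(yaw); Rt=np.array([[np.cos(y),np.sin(y),0],[np.sin(y),-np.cos(y),0],[0,0,-1]])
    d=R.T@(np.array(p)-s['tcp_pos'])*1000; w=np.degrees(Rn.from_matrix(R.T@Rt).as_rotvec())
    print('delta tool mm',d.round(1),'rot deg',w.round(2))
E
python3 - <<'E'
from fit import *
cal=pickle.load(open('w2.pkl','rb'))
K=lambda u,v:(260+(u+.5)/3.3-.5,50+(v+.5)/3.3-.5)
m=[(-22,-22,30),(-22,22,30),(110,-5,10),(110,5,10),(20,-7,30),(20,7,30),(20,-7,66),(20,7,66)]
uv=[K(275,569),K(101,573),K(191,35),K(150,36),K(212,412),K(153,412),K(216,453),K(149,453)]
for fz in (0,1):
        x,e=fit(cal,m,uv,[.505,.244,np.radians(-161)]+[0.]*fz,fz)
        print(x[:2],np.degrees(x[2]),x[3:],e.round(1).tolist())
goto([.5065,.2437,.034],-161)
E
```

```text
[0.50680789 0.24397537] -161.01865990471987 [] [[0.5, 0.7], [-0.2, 1.1], [0.1, -0.6], [0.1, -0.5], [0.1, -0.8], [-0.0, -0.2], [0.1, -0.0], [-0.6, 0.6]]
[0.50718647 0.24406927] -161.02933093837666 [-0.00201358] [[0.3, 0.2], [0.0, 0.6], [0.1, 0.1], [0.1, 0.3], [0.0, -0.9], [0.1, -0.4], [-0.1, -0.3], [-0.5, 0.3]]
delta tool mm [ 4.1 -2.4 89.6] rot deg [ 0.18  0.71 -1.8 ]
```

{"fn": "carry_out", "kwargs": {
  "delta_pos": [
    [0, 0, 0],
    [4, -2, 20],
    [0, 0, 20],
    [0, 0, 0]
  ],
  "angular": [
    [0.2, 0.7, -1.8],
    [0, 0, 0],
    [0, 0, 0],
    [0, 0, 0]
  ],
  "hand": [1, 1, 1, 1]
}}

```text
t: 3.55
tcp_pos: [0.5096, 0.2458, 0.0891]
tool_rot: [0.003, -0.166, 0.986, 0.001]
ft_force: [-0.0, 0.7, -0.2]
width: 0.995
```

```bash
python3 - <<'E'
from h import *
st();goto([.5068,.2440,.034],-161)
E
```

```text
t 3.55 tcp [509.6 245.8  89.1] yawx -160.9 z [ 0.007  0.003 -1.   ] F [-0.   0.7 -0.2] M [-0.01  0.09 -0.04] w 0.995 q7 1.35
delta tool mm [ 3.6 -0.8 55.1] rot deg [0.03 0.41 0.11]
```

{"fn": "carry_out", "kwargs": {
  "delta_pos": [
    [2, 0, 18],
    [2, -1, 18],
    [0, 0, 16],
    [0, 0, 0]
  ],
  "angular": [
    [0, 0.4, 0],
    [0, 0, 0],
    [0, 0, 0],
    [0, 0, 0]
  ],
  "hand": [1, 1, 1, 1]
}}

```text
t: 3.88
tcp_pos: [0.5115, 0.2466, 0.0438]
tool_rot: [0.004, -0.167, 0.986, 0.002]
ft_force: [-1.3, -0.3, 0.1]
width: 0.998
```

```bash
python3 - <<'E'
from h import *
st();goto([.5068,.2440,.034],-161)
E
```

```text
t 3.88 tcp [511.5 246.6  43.8] yawx -160.8 z [ 0.008  0.005 -1.   ] F [-1.3 -0.3  0.1] M [0.03 0.04 0.02] w 0.998 q7 1.35
delta tool mm [ 5.4 -0.9  9.7] rot deg [0.11 0.52 0.18]
```

{"fn": "carry_out", "kwargs": {
  "delta_pos": [
    [5, -1, 5],
    [2, 0, 4],
    [0, 0, 1],
    [0, 0, 0]
  ],
  "angular": [
    [0.1, 0.5, 0],
    [0, 0.2, 0],
    [0, 0, 0],
    [0, 0, 0]
  ],
  "hand": [1, 1, 1, 1]
}}

```text
t: 4.22
tcp_pos: [0.5079, 0.2449, 0.0387]
tool_rot: [0.001, -0.167, 0.986, 0.001]
ft_force: [0.0, -0.1, 0.0]
width: 0.998
```

```bash
python3 - <<'E'
from h import *
st();goto([.5068,.2440,.034],-161)
E
```

```text
t 4.22 tcp [507.9 244.9  38.7] yawx -160.8 z [ 0.001  0.002 -1.   ] F [ 0.  -0.1  0. ] M [ 0.01 -0.05  0.04] w 0.998 q7 1.35
delta tool mm [ 1.4 -0.5  4.7] rot deg [0.06 0.09 0.19]
```

{"fn": "carry_out", "kwargs": {
  "delta_pos": [
    [1.5, -0.5, 5],
    [0, 0, 0],
    [0, 0, 0],
    [0, 0, 0],
    [0, 0, 0],
    [0, 0, 0],
    [0, 0, 0],
    [0, 0, 0],
    [0, 0, 0],
    [0, 0, 0]
  ],
  "angular": [
    [0, 0, 0],
    [0, 0, 0],
    [0, 0, 0],
    [0, 0, 0],
    [0, 0, 0],
    [0, 0, 0],
    [0, 0, 0],
    [0, 0, 0],
    [0, 0, 0],
    [0, 0, 0]
  ],
  "hand": [1, 0.5, -1, -1, -1, -1, -1, -1, -1, -1],
  "newtons": 50
}}

```text
t: 5.05
tcp_pos: [0.5077, 0.2445, 0.0354]
tool_rot: [0.002, -0.167, 0.986, 0.001]
ft_force: [-0.5, -0.6, 0.4]
width: 0.156
```

```bash
python3 - <<'E'
from h import *
st()
E
```

```text
t 5.05 tcp [507.7 244.5  35.4] yawx -160.8 z [ 0.004  0.003 -1.   ] F [-0.5 -0.6  0.4] M [-0.09  0.05  0.04] w 0.156 q7 1.35
```

The fin is gripped (13 mm opening). I'll lift, then view the screw from the side on the way.

{"fn": "carry_out", "kwargs": {
  "delta_pos": [
    [0, 0, -5],
    [0, 0, -20],
    [0, 0, -26],
    [0, 0, -26],
    [0, 0, -26],
    [0, 0, -26],
    [0, 0, -26],
    [0, 0, -5],
    [0, 0, 0]
  ],
  "angular": [
    [0, 0, 0],
    [0, 0, 0],
    [0, 0, 0],
    [0, 0, 0],
    [0, 0, 0],
    [0, 0, 0],
    [0, 0, 0],
    [0, 0, 0],
    [0, 0, 0]
  ],
  "hand": [-1, -1, -1, -1, -1, -1, -1, -1, -1]
}}

```text
t: 5.8
tcp_pos: [0.5034, 0.242, 0.2006]
tool_rot: [-0.003, -0.167, 0.986, -0.0]
ft_force: [-0.2, 0.4, -3.4]
width: 0.156
```

```bash
python3 - <<'E'
from h import *
st();goto([.54,.06,.2],-161)
E
```

```text
t 5.80 tcp [503.4 242.  200.6] yawx -160.8 z [-0.005 -0.002 -1.   ] F [-0.2  0.4 -3.4] M [ 0.02  0.05 -0.03] w 0.156 q7 1.36
delta tool mm [  25.3 -183.9    0.8] rot deg [-0.   -0.32  0.21]
```

{"fn": "carry_out", "kwargs": {
  "delta_pos": [
    [3, -23, 0],
    [3, -23, 0],
    [3, -23, 0],
    [3, -23, 0],
    [3, -23, 0],
    [3, -23, 0],
    [3, -23, 0],
    [3, -23, 0],
    [0, 0, 0],
    [0, 0, 0]
  ],
  "angular": [
    [0, -0.3, 0],
    [0, 0, 0],
    [0, 0, 0],
    [0, 0, 0],
    [0, 0, 0],
    [0, 0, 0],
    [0, 0, 0],
    [0, 0, 0],
    [0, 0, 0],
    [0, 0, 0]
  ],
  "hand": [-1, -1, -1, -1, -1, -1, -1, -1, -1, -1]
}}

```text
t: 6.63
tcp_pos: [0.5346, 0.0522, 0.1853]
tool_rot: [-0.01, -0.169, 0.986, -0.001]
ft_force: [-0.2, 0.8, -2.7]
width: 0.152
```

```bash
python3 - <<'E'
from h import *
import pickle
st(); c=eyes.calibration('wrist'); im=snap('wrist','w3'); pickle.dump(c,open('w3.pkl','wb'))
for n in ['screw','seat','knob','fork']: print(n,finder.look_for(n,'wrist')[:2])
a=cv2.imread('pics/w3.png'); print(proj('wrist',[.511,-.071,.1],c)); cv2.imwrite('pics/w3k.png',cv2.resize(a[0:320,20:360],None,fx=1.85,fy=1.85,interpolation=2))
E
```

```text
t 6.63 tcp [534.6  52.2 185.3] yawx -160.5 z [-0.02  -0.005 -1.   ] F [-0.2  0.8 -2.7] M [ 0.12 -0.02  0.03] w 0.152 q7 1.73
screw [{'xy': [181.3, 126.0], 'score': 0.7}, {'xy': [27.8, 50.1], 'score': 0.51}]
seat [{'xy': [183.8, 122.8], 'score': 0.92}]
knob [{'xy': [117.2, 172.4], 'score': 0.9}]
fork [{'xy': [214.2, 169.6], 'score': 0.98}]
[180.55166604 129.54743861]
```

View pics/w3k.png

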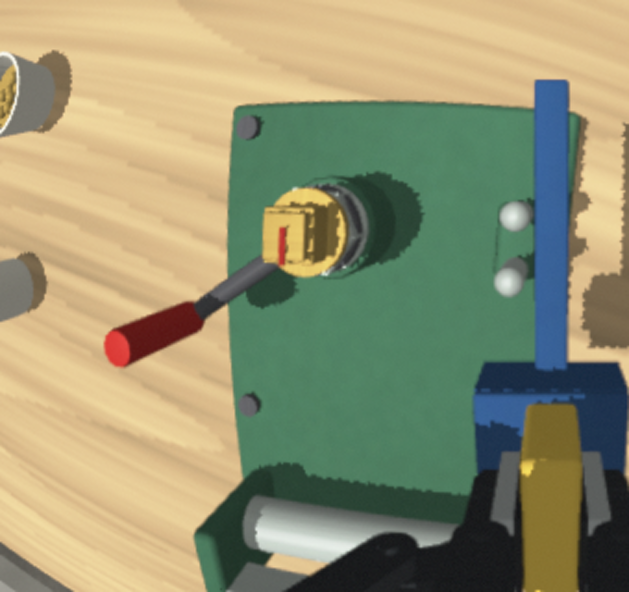

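The view shows the key held straight over the base plate edge, the screw at about (180,127), pins at about (298,117) and (296,152), and the knob top at (84,188). I'll zoom in to fit the screw, pins and knob.

```bash
python3 - <<'E'
import cv2
a=cv2.imread('pics/w3.png')
cv2.imwrite('pics/w3a.png',cv2.resize(a[85:165,150:240],None,fx=7,fy=7,interpolation=2))
cv2.imwrite('pics/w3b.png',cv2.resize(a[95:175,280:340],None,fx=7,fy=7,interpolation=2))
E
```

```text
(no output)
```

View pics/w3a.png

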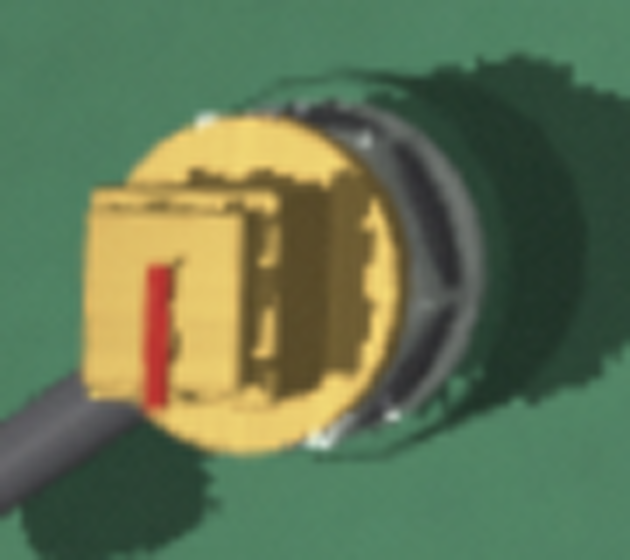

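View pics/w3b.png

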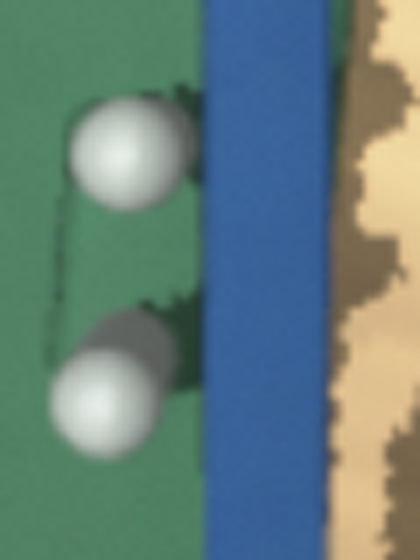

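```bash
python3 - <<'E'
from fit import *
c3=pickle.load(open('w3.pkl','rb'));c1=pickle.load(open('w1.pkl','rb'))
A=lambda u,v:(150+(u+.5)/7-.5,85+(v+.5)/7-.5);B=lambda u,v:(280+(u+.5)/7-.5,95+(v+.5)/7-.5)
K=lambda u,v:(20+(u+.5)/1.85-.5,(v+.5)/1.85-.5)
S=lambda u,v:(0+(u+.5)/5-.5,55+(v+.5)/5-.5)
C1=lambda u,v:(210+u/4.4-.4,170+v/4.4-.4); C2=lambda u,v:(270+u/4.6-.4,150+v/4.6-.4)
for n,p,z in [('collar',A(250,283),.088),('pilot',A(165,301),.110),('pin1',B(132,153),.104),('pin2',B(106,403),.104),('knob',K(118,348),.135)]:
    print(n,atz('wrist',p,z,c3).round(4))
for n,p,q,t,s in [('pin1',B(132,153),S(597,125),(459,177),(193,186)),('pin2',B(106,403),S(590,255),(452,138),(233,190)),('knob',K(118,348),S(26,417),(700,24),(218,353))]:
    print(n,tri([ray('wrist',p,c3),ray('wrist',q,c1)]),tri([ray('wrist',p,c3),ray('wrist',q,c1),ray('top',C1(*t)),ray('scene',C2(*s))]))
# joint fit of press pose from w3
m=[(0,0,88),(0,0,110),(-13,95,104),(13,95,104)]
x,e=fit(c3,m,[A(250,283),A(165,301),B(132,153),B(106,403)],[.511,-.071,np.radians(16)]);print(x[:2],np.degrees(x[2]),e.round(2).tolist())
x,e=fit(c3,m,[A(250,283),A(165,301),B(132,153),B(106,403)],[.511,-.071,np.radians(16),0.],True);print(x,np.degrees(x[2]),e.round(2).tolist())
# key in hand: arm edge check
m=[(110,5,10),(110,-5,10)]
print([proj('wrist',p,c3) for p in ([.511,-.071,.088],)])
E
```

```text
collar [ 0.5087 -0.0728  0.088 ]
pilot [ 0.5092 -0.0734  0.11  ]
pin1 [0.4737 0.0156 0.104 ]
pin2 [0.4995 0.0215 0.104 ]
knob [ 0.573  -0.1355  0.135 ]
pin1 (array([0.47368443, 0.01576674, 0.10748937]), [np.float64(0.000143793615640048), np.float64(0.0001437936156400425)]) (array([0.47343086, 0.01594513, 0.10615561]), [np.float64(0.00031447279681207226), np.float64(0.0010435513593847453), np.float64(0.0016656795195771005), np.float64(0.0007515446862737883)])
pin2 (array([0.49905293, 0.02156302, 0.10671131]), [np.float64(3.748750568615957e-06), np.float64(3.7487505685098103e-06)]) (array([0.49858638, 0.02196544, 0.10696723]), [np.float64(0.0005789896859757204), np.float64(0.00041158477963295064), np.float64(0.0013733812988863511), np.float64(0.0005949150716074096)])
knob (array([ 0.57229891, -0.13423606,  0.13656862]), [np.float64(0.00012188274322740584), np.float64(0.00012188274322761413)]) (array([ 0.57219692, -0.13416275,  0.13597758]), [np.float64(0.0004225032313703042), np.float64(0.0006457818613390316), np.float64(0.0012732120840762053), np.float64(0.0008390523819870749)])
[ 0.50901474 -0.07351524] 13.671109567656107 [[-0.8, 0.18], [-0.12, -0.25], [0.08, 0.34], [0.59, -0.23]]
[ 0.50917982 -0.07374179  0.2384564  -0.00121999] 13.662545487307424 [[-0.5, 0.19], [0.27, -0.25], [-0.19, 0.42], [0.34, -0.34]]
[array([186.50093525, 128.29608495])]
```

```bash
python3 - <<'E'
import cv2
a=cv2.imread('pics/w3.png')
cv2.imwrite('pics/w3c.png',cv2.resize(a[35:260,265:375],None,fx=2.6,fy=2.6,interpolation=2))
cv2.imwrite('pics/w3d.png',cv2.resize(a[180:270,265:375],None,fx=6,fy=6,interpolation=2))
E
```

```text
(no output)
```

View pics/w3d.png

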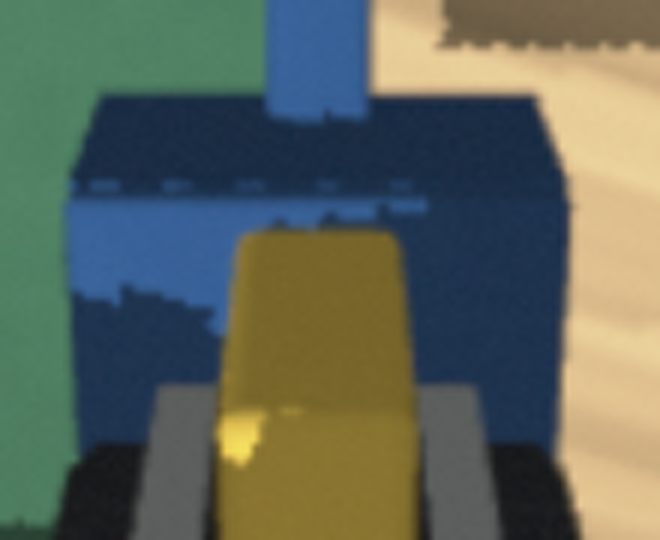

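View pics/w3c.png

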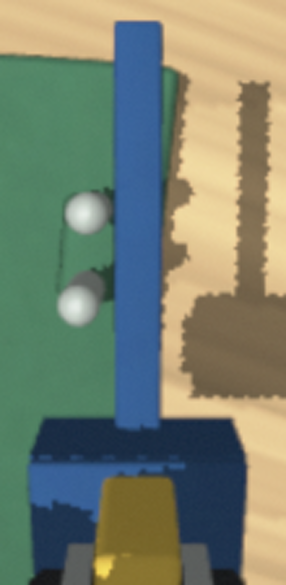

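```bash
cat >> fit.py <<'E'
def fit_hand(cal,tcp,R,model,uv):
    # unknown kx,ky,kz(underside beyond TCP) in tool frame mm, small rotvec deg ; key frame: x=tool x, y=-tool y, z=-tool z
    M=np.array(model,float); uv=np.array(uv,float); F=np.diag([1,-1,-1.])
    def W(v):
        P=(F@M.T).T; P=Rn.from_rotvec(np.radians(v[3:6])).apply(P)+v[:3]
        return tcp+(P/1000)@R.T
    f=lambda v:(np.array([proj('wrist',p,cal) for p in W(v)])-uv).ravel()
    g=lambda v:np.r_[f(v),(v[3:5])/1.0]
    r=least_squares(g,[0,0,35.4,0,0,0]); return r.x,f(r.x).reshape(-1,2)
E
python3 - <<'E'
from fit import *
c=pickle.load(open('w3.pkl','rb')); 
s,R=tool(); c2=eyes.calibration('wrist'); print(np.abs(np.array(c2['world_from_camera'])-np.array(c['world_from_camera'])).max())
D=lambda u,v:(265+(u+.5)/6-.5,180+(v+.5)/6-.5);C=lambda u,v:(265+(u+.5)/2.6-.5,35+(v+.5)/2.6-.5)
m=[(22,22,0),(22,-22,0),(22,22,30),(22,-22,30),(20,7,30),(20,-7,30),(20,7,66),(20,-7,66),(110,5,10),(110,-5,10)]
uv=[D(100,95),D(535,96),D(65,200),D(570,200),D(241,232),D(400,232),D(218,408),D(416,408),C(115,22),C(162,22)]
v,e=fit_hand(c,s['tcp_pos'],R,m,uv);print(v.round(2),e.round(1).tolist())
st();goto([.509,-.0735,.2],103.7)
E
```

```text
0.0034705035451619848
[ 2.140e+00 -2.520e+00  3.646e+01  1.000e-02 -3.600e-01  3.400e-01] [[0.2, 0.3], [0.2, 0.3], [-0.5, -0.0], [0.7, 0.1], [-0.7, -1.6], [-0.0, -1.5], [-0.6, 0.7], [0.8, 0.7], [-0.4, 0.5], [0.3, 0.5]]
t 6.88 tcp [535.1  54.5 186.6] yawx -160.3 z [-0.018 -0.004 -1.   ] F [ 0.5  0.7 -1.9] M [ 0.04 -0.08  0.  ] w 0.157 q7 1.73
delta tool mm [  67.9 -111.7  -12.5] rot deg [-0.75 -0.88 95.98]
```

```bash
cat >> fit.py <<'E'
def tool_from_cam(cal):
    s,R=tool(); T=np.array(eyes.calibration('wrist')['world_from_camera']); G=np.eye(4);G[:3,:3]=R;G[:3,3]=s['tcp_pos']
    X=np.linalg.inv(T)@G; G2=np.array(cal['world_from_camera'])@X; return G2[:3,3],G2[:3,:3]
E
python3 - <<'E'
from fit import *
c=pickle.load(open('w3.pkl','rb')); p,R=tool_from_cam(c); print(p,R[:,0])
D=lambda u,v:(265+(u+.5)/6-.5,180+(v+.5)/6-.5);C=lambda u,v:(265+(u+.5)/2.6-.5,35+(v+.5)/2.6-.5)
m=[(22,22,0),(22,-22,0),(22,22,30),(22,-22,30),(20,7,30),(20,-7,30),(20,7,66),(20,-7,66),(110,5,10),(110,-5,10)]
uv=[D(100,95),D(535,96),D(65,200),D(570,200),D(241,232),D(400,232),D(218,408),D(416,408),C(115,22),C(162,22)]
v,e=fit_hand(c,p,R,m,uv);print(v.round(2),e.round(1).tolist())
E
```

```text
[0.53455717 0.05217688 0.18528543] [-0.94262828 -0.33324591  0.01997716]
[ 0.78 -0.54 35.18 -0.   -0.46  0.12] [[0.2, 0.3], [0.2, 0.3], [-0.5, -0.0], [0.7, 0.1], [-0.7, -1.6], [-0.0, -1.5], [-0.6, 0.7], [0.8, 0.8], [-0.4, 0.5], [0.3, 0.5]]
```

{"fn": "carry_out", "kwargs": {
  "delta_pos": [
    [0, 0, -5],
    [0, 0, -5],
    [0, 0, -3],
    [0, 0, 0],
    [0, 0, 0],
    [0, 0, 0],
    [0, 0, 0],
    [0, 0, 0],
    [0, 0, 0],
    [0, 0, 0],
    [0, 0, 0],
    [0, 0, 0]
  ],
  "angular": [
    [-0.7, -0.9, 6.5],
    [0, 0, 7],
    [0, 0, 7],
    [0, 0, 7],
    [0, 0, 7],
    [0, 0, 7],
    [0, 0, 7],
    [0, 0, 7],
    [0, 0, 7],
    [0, 0, 7],
    [0, 0, 7],
    [0, 0, 0]
  ],
  "hand": [-1, -1, -1, -1, -1, -1, -1, -1, -1, -1, -1, -1]
}}

```text
t: 7.88
tcp_pos: [0.5339, 0.0684, 0.2005]
tool_rot: [-0.006, 0.489, 0.872, 0.007]
ft_force: [0.8, 0.8, -2.7]
width: 0.153
```

```bash
python3 - <<'E'
from h import *
st();goto([.509,-.0735,.2],103.7)
E
```

```text
t 7.88 tcp [533.9  68.4 200.5] yawx 121.5 z [-0.004  0.018 -1.   ] F [ 0.8  0.8 -2.7] M [-0.01 -0.09  0.05] w 0.153 q7 0.48
delta tool mm [-108.   -95.3   -2. ] rot deg [ 0.19 -1.05 17.78]
```

{"fn": "carry_out", "kwargs": {
  "delta_pos": [
    [0, 0, 0],
    [0, 0, 0],
    [0, 0, 0],
    [-19, -8.3, 0],
    [-19, -8.3, 0],
    [-19, -8.3, 0],
    [-19, -8.3, 0],
    [-19, -8.3, 0],
    [-19, -8.3, 0],
    [-18, -8, 0],
    [0, 0, 0],
    [0, 0, 0]
  ],
  "angular": [
    [0, -1, 6],
    [0, 0, 6],
    [0, 0, 6],
    [0, 0, 0],
    [0, 0, 0],
    [0, 0, 0],
    [0, 0, 0],
    [0, 0, 0],
    [0, 0, 0],
    [0, 0, 0],
    [0, 0, 0],
    [0, 0, 0]
  ],
  "hand": [-1, -1, -1, -1, -1, -1, -1, -1, -1, -1, -1, -1]
}}

```text
t: 8.88
tcp_pos: [0.5108, -0.0673, 0.1998]
tool_rot: [0.001, 0.596, 0.803, 0.004]
ft_force: [1.1, 0.4, -2.6]
width: 0.154
```

```bash
python3 - <<'E'
from h import *
st();goto([.509,-.0735,.17],103.7)
E
```

```text
t 8.88 tcp [510.8 -67.3 199.8] yawx 106.9 z [ 0.007  0.005 -1.   ] F [ 1.1  0.4 -2.6] M [ 0.02 -0.06  0.  ] w 0.154 q7 0.49
delta tool mm [-5.5 -3.7 29.7] rot deg [ 0.45 -0.2   3.18]
```

{"fn": "carry_out", "kwargs": {
  "delta_pos": [
    [-3, -2, 10],
    [-3, -2, 12],
    [0, 0, 12],
    [0, 0, 0],
    [0, 0, 0]
  ],
  "angular": [
    [0.4, -0.2, 3.2],
    [0, 0, 0],
    [0, 0, 0],
    [0, 0, 0],
    [0, 0, 0]
  ],
  "hand": [-1, -1, -1, -1, -1]
}}

```text
t: 9.3
tcp_pos: [0.5103, -0.0697, 0.1657]
tool_rot: [0.001, 0.611, 0.792, 0.002]
ft_force: [0.2, 0.3, -1.8]
width: 0.157
```

```bash
python3 - <<'E'
from h import *
import pickle
st();goto([.509,-.0735,.165],103.7)
c=eyes.calibration('wrist'); im=snap('wrist','w4'); pickle.dump(c,open('w4.pkl','wb')); st()
E
```

```text
t 9.30 tcp [510.3 -69.7 165.7] yawx 104.7 z [ 0.004  0.002 -1.   ] F [ 0.2  0.3 -1.8] M [-0.04  0.03  0.03] w 0.157 q7 0.48
delta tool mm [-3.3 -2.2  0.7] rot deg [ 0.22 -0.05  0.95]
t 9.35 tcp [510.3 -69.4 165.7] yawx 104.7 z [ 0.003  0.002 -1.   ] F [-1.   0.6 -2.3] M [ 0.02  0.04 -0.04] w 0.155 q7 0.48
```

View pics/w4.png

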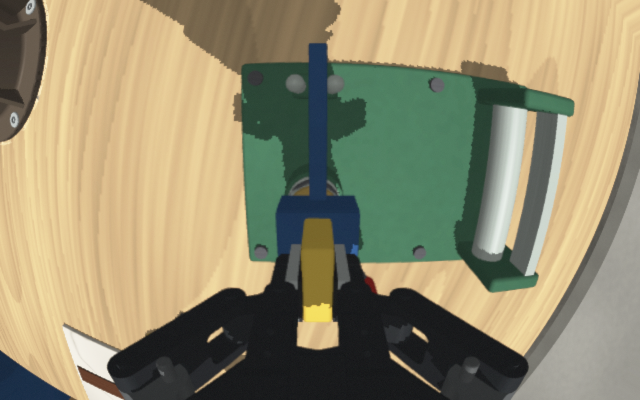

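The wrist view shows the arm running between the pins at (295,84) and (336,84), with the screw collar under the block at (315,190). I'll zoom in to fit both in the same image.

```bash
python3 - <<'E'
import cv2
a=cv2.imread('pics/w4.png')
b=a[35:110,270:360]; cv2.imwrite('pics/w4a.png',cv2.resize(cv2.convertScaleAbs(b,alpha=1.3),None,fx=7,fy=7,interpolation=2))
b=a[160:260,265:370];cv2.imwrite('pics/w4b.png',cv2.resize(cv2.convertScaleAbs(b,alpha=1.6),None,fx=6,fy=6,interpolation=2))
E
```

```text
(no output)
```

View pics/w4a.png

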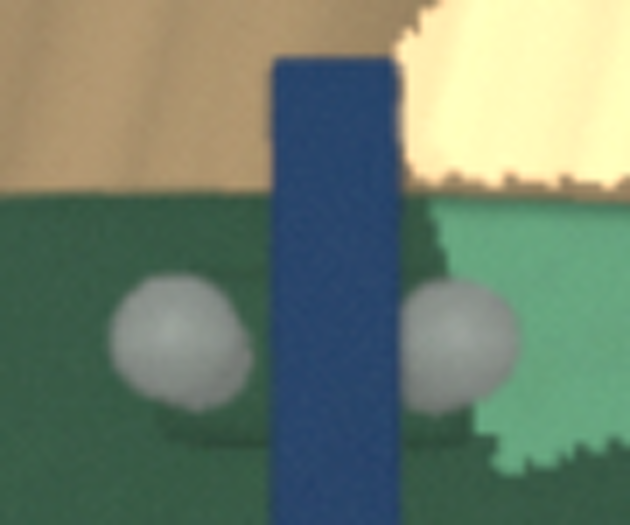

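View pics/w4b.png

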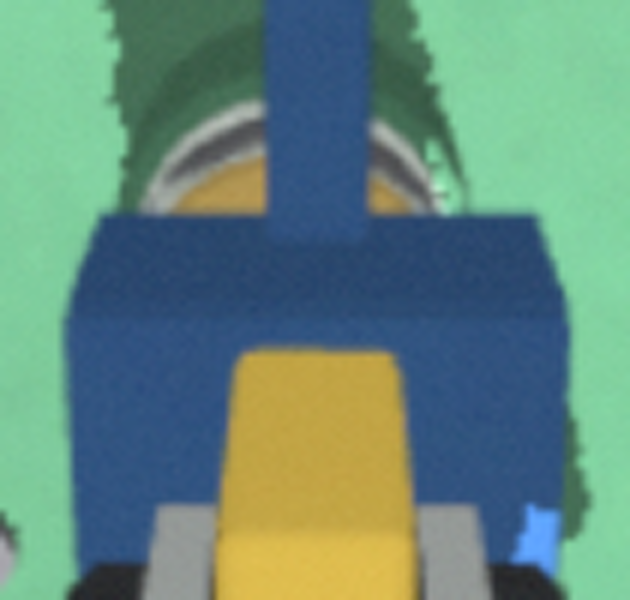

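```bash
python3 - <<'E'
from fit import *
c=pickle.load(open('w4.pkl','rb')); p,R=tool_from_cam(c); print(p,np.degrees(np.arctan2(R[1,0],R[0,0])))
A=lambda u,v:(270+(u+.5)/7-.5,35+(v+.5)/7-.5);D=lambda u,v:(265+(u+.5)/6-.5,160+(v+.5)/6-.5)
m=[(22,22,0),(22,-22,0),(22,22,30),(22,-22,30),(20,7,30),(20,-7,30),(20,7,66),(20,-7,66),(110,5,10),(110,-5,10)]
uv=[D(100,215),D(535,215),D(65,318),D(568,318),D(240,350),D(397,350),D(218,530),D(416,530),A(272,58),A(398,58)]
v,e=fit_hand(c,p,R,m,uv);print(v.round(2),e.round(1).tolist())
def W(v,q):
    P=Rn.from_rotvec(np.radians(v[3:6])).apply(np.diag([1,-1,-1.])@np.array(q,float))+v[:3]; return p+R@P/1000
print('key centre under',W(v,(0,0,0)),'fork pt of key',W(v,(95,0,0)))
k0,k1=W(v,(0,0,0)),W(v,(95,0,0)); print('key yaw',np.degrees(np.arctan2(k1[1]-k0[1],k1[0]-k0[0])))
pl,pr=atz('wrist',A(173,338),.104,c),atz('wrist',A(456,343),.104,c); print('pins',pl,pr,(pl+pr)/2)
# collar points, circle radius 20 z=.088 : arc points
arc=[atz('wrist',D(*q),.088,c) for q in [(172,212),(200,183),(230,165),(262,153),(375,163),(395,182),(415,210)]]
f=lambda x:[np.hypot(a[0]-x[0],a[1]-x[1])-.020 for a in arc]
r=least_squares(f,[.509,-.0735]);print('collar',r.x,np.round(r.fun,4))
E
```

```text
[ 0.51031364 -0.06971254  0.16568035] 104.6480866898415
[ 1.250e+00  1.040e+00  3.521e+01  3.000e-02 -4.000e-01  0.000e+00] [[0.0, 0.0], [-0.0, 0.0], [-0.6, 0.2], [0.9, 0.2], [-0.7, -1.4], [0.3, -1.4], [-0.7, 0.6], [0.7, 0.6], [-0.4, 0.5], [0.4, 0.5]]
key centre under [ 0.51113327 -0.06817479  0.13047529] fork pt of key [0.4871166  0.02373747 0.12989567]
key yaw 104.64395994930484
pins [0.47386549 0.01536204 0.104     ] [0.49932804 0.02145275 0.104     ] [0.48659677 0.01840739 0.104     ]
collar [ 0.50956777 -0.07183711] [-0.0003 -0.0001 -0.0001  0.0001  0.0008  0.     -0.0008]
```

{"fn": "carry_out", "kwargs": {
  "delta_pos": [
    [-4, -2.5, 0],
    [-1.5, -1, 5],
    [0, 0, 5],
    [0, 0, 0],
    [0, 0, 0]
  ],
  "angular": [
    [0, 0, 0.5],
    [0, 0, 0],
    [0, 0, 0],
    [0, 0, 0],
    [0, 0, 0]
  ],
  "hand": [-1, -1, -1, -1, -1]
}}

```text
t: 9.77
tcp_pos: [0.5096, -0.0751, 0.1568]
tool_rot: [0.002, 0.613, 0.79, 0.003]
ft_force: [-0.8, 0.1, -2.3]
width: 0.157
```

```bash
python3 - <<'E'
from h import *
import pickle
st();c=eyes.calibration('wrist'); im=snap('wrist','w5'); pickle.dump(c,open('w5.pkl','wb')); st()
a=cv2.imread('pics/w5.png')
b=a[35:110,270:360]; cv2.imwrite('pics/w5a.png',cv2.resize(cv2.convertScaleAbs(b,alpha=1.3),None,fx=7,fy=7,interpolation=2))
b=a[160:260,265:370];cv2.imwrite('pics/w5b.png',cv2.resize(cv2.convertScaleAbs(b,alpha=1.6),None,fx=6,fy=6,interpolation=2))
E
```

```text
t 9.77 tcp [509.6 -75.1 156.8] yawx 104.4 z [ 0.007  0.003 -1.   ] F [-0.8  0.1 -2.3] M [-0.02 -0.04 -0.01] w 0.157 q7 0.50
t 9.82 tcp [509.5 -75.1 156.7] yawx 104.4 z [ 0.007  0.003 -1.   ] F [-0.4 -0.3 -2.7] M [ 0.01 -0.01  0.01] w 0.151 q7 0.50
```

View pics/w5a.png

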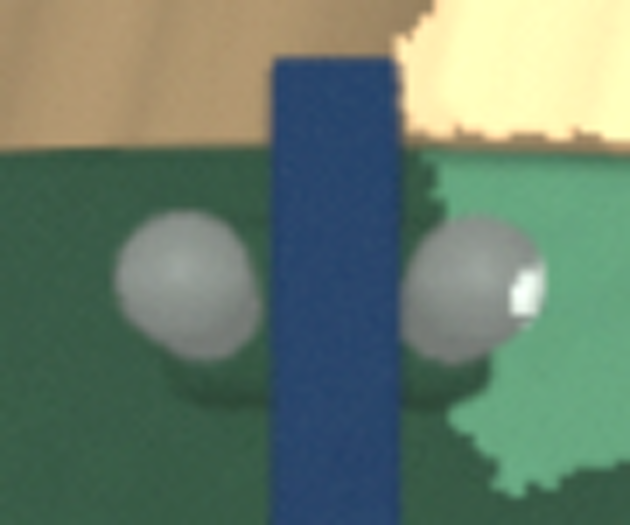

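View pics/w5b.png

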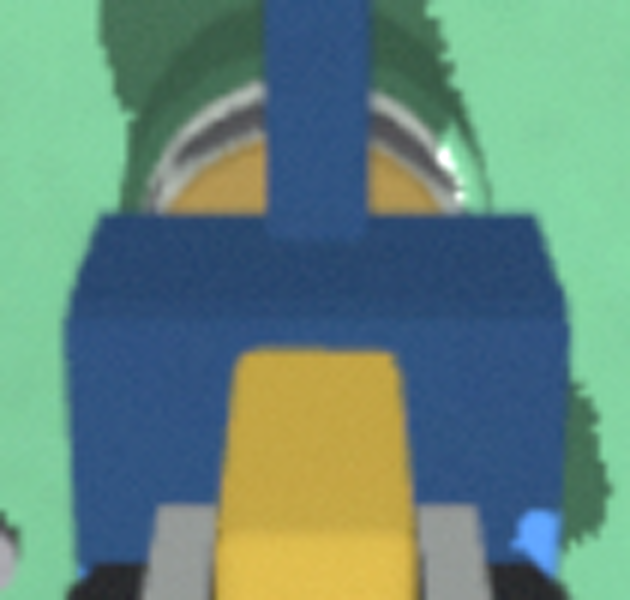

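```bash
python3 - <<'E'
from fit import *
c=pickle.load(open('w5.pkl','rb')); p,R=tool_from_cam(c); print(p,np.degrees(np.arctan2(R[1,0],R[0,0])))
A=lambda u,v:(270+(u+.5)/7-.5,35+(v+.5)/7-.5);D=lambda u,v:(265+(u+.5)/6-.5,160+(v+.5)/6-.5)
v=np.array([1.25,1.04,35.2,.03,-.4,0])
def W(v,q):
    P=Rn.from_rotvec(np.radians(v[3:6])).apply(np.diag([1,-1,-1.])@np.array(q,float))+v[:3]; return p+R@P/1000
k0,k1=W(v,(0,0,0)),W(v,(95,0,0)); print('key',k0,k1)
pl,pr=atz('wrist',A(180,280),.104,c),atz('wrist',A(479,281),.104,c); pm=(pl+pr)/2;print('pins',pl,pr,pm,np.linalg.norm(pl-pr))
arc=[atz('wrist',D(*q),.088,c) for q in [(165,210),(195,175),(230,150),(262,138),(375,145),(400,160),(425,185),(438,205)]]
f=lambda x:[np.hypot(a[0]-x[0],a[1]-x[1])-.020 for a in arc]
r=least_squares(f,[.509,-.0735]);print('collar',r.x,np.round(r.fun,4))
ax=r.x; d=pm[:2]-ax; print('press yaw y',np.degrees(np.arctan2(d[1],d[0])),np.hypot(*d), 'key',np.degrees(np.arctan2(*(k1-k0)[1::-1])))
for t in (ax,): print('shift tool', (R.T@np.r_[t-k0[:2],0]*1000).round(1)); 
print('fork shift tool',(R.T@np.r_[pm[:2]-k1[:2],0]*1000).round(1))
E
```

```text
[ 0.50956401 -0.07508819  0.15676381] 104.36037832630383
key [ 0.51049759 -0.0735295   0.12157314] [0.48694055 0.0185016  0.12098674]
pins [0.47381505 0.0151699  0.104     ] [0.4994269  0.02161311 0.104     ] [0.48662098 0.01839151 0.104     ] 0.02640987451485072
collar [ 0.50886883 -0.07246482] [-0.0002 -0.0002  0.      0.0001  0.0004  0.0002 -0.0002 -0.0005]
press yaw y 103.75919515568408 0.09354057372688615 key 104.35763055959467
shift tool [ 1.4 -1.3 -0. ]
fork shift tool [-0.  -0.3 -0. ]
```

{"fn": "carry_out", "kwargs": {
  "delta_pos": [
    [0.8, -1.2, 3],
    [0, 0, 5],
    [0, 0, 0]
  ],
  "angular": [
    [0.2, -0.3, 0.6],
    [0, 0, 0],
    [0, 0, 0]
  ],
  "hand": [-1, -1, -1]
}}

```text
t: 10.07
tcp_pos: [0.5083, -0.0745, 0.1483]
tool_rot: [0.003, 0.618, 0.786, 0.0]
ft_force: [-0.2, 0.6, -2.8]
width: 0.154
```

```bash
python3 - <<'E'
from h import *
st();goto([.5083,-.0747,.140],103.8)
E
```

```text
t 10.07 tcp [508.3 -74.5 148.3] yawx 103.7 z [ 0.005 -0.004 -1.   ] F [-0.2  0.6 -2.8] M [-0.01 -0.02 -0.  ] w 0.154 q7 0.48
delta tool mm [-0.2 -0.1  8.3] rot deg [ 0.23  0.29 -0.1 ]
```

{"fn": "carry_out", "kwargs": {
  "delta_pos": [
    [0, 0, 4],
    [0, 0, 4],
    [0, 0, 0]
  ],
  "angular": [
    [0.2, 0.3, 0],
    [0, 0, 0],
    [0, 0, 0]
  ],
  "hand": [-1, -1, -1]
}}

```text
t: 10.32
tcp_pos: [0.5086, -0.0745, 0.1394]
tool_rot: [-0.0, 0.618, 0.787, 0.0]
ft_force: [0.9, -0.8, -3.4]
width: 0.154
```

```bash
python3 - <<'E'
from h import *
st();goto([.5083,-.0747,.136],103.8)
c=eyes.calibration('wrist'); im=snap('wrist','w6');snap('scene','s6')
import pickle;pickle.dump(c,open('w6.pkl','wb'))
a=cv2.imread('pics/w6.png')
b=a[35:260,270:370]; cv2.imwrite('pics/w6a.png',cv2.resize(cv2.convertScaleAbs(b,alpha=1.5),None,fx=2.6,fy=2.6,interpolation=2))
b=cv2.imread('pics/s6.png')[175:275,270:400]; cv2.imwrite('pics/s6a.png',cv2.resize(b,None,fx=5,fy=5,interpolation=2))
E
```

```text
t 10.32 tcp [508.6 -74.5 139.4] yawx 103.7 z [ 0.  0. -1.] F [ 0.9 -0.8 -3.4] M [-0.33 -0.15  0.02] w 0.154 q7 0.49
delta tool mm [-0.1 -0.3  3.4] rot deg [ 0.02 -0.02 -0.08]
```

View pics/w6a.png

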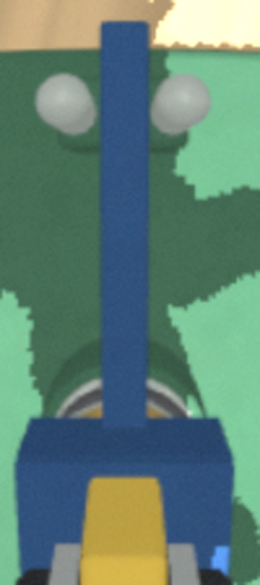

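View pics/s6a.png

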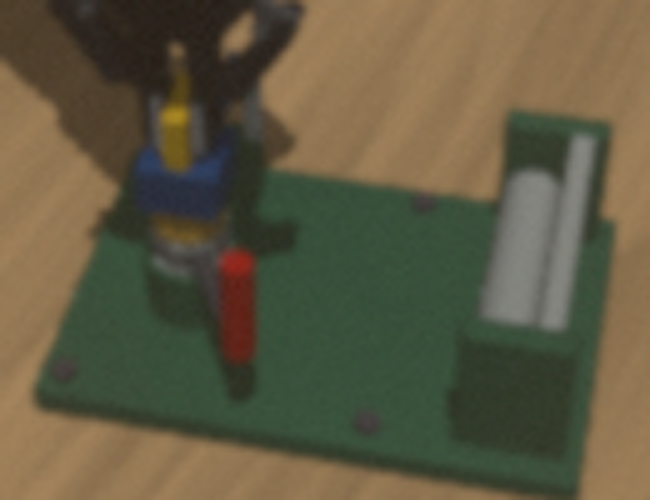

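{"fn": "carry_out", "kwargs": {
  "delta_pos": [
    [-0.1, -0.3, 2],
    [0, 0, 2]
  ],
  "angular": [
    [0, 0, 0],
    [0, 0, 0]
  ],
  "hand": [-1, -1]
}}

```text
t: 10.58
tcp_pos: [0.5086, -0.0748, 0.136]
tool_rot: [0.0, 0.618, 0.786, 0.001]
ft_force: [0.7, -0.1, -2.9]
width: 0.152
```

```bash
python3 - <<'E'
from h import *
st();goto([.5083,-.0747,.123],103.8)
E
```

```text
t 10.58 tcp [508.6 -74.8 136. ] yawx 103.7 z [ 0.001  0.001 -1.   ] F [ 0.7 -0.1 -2.9] M [ 0.02  0.01 -0.04] w 0.152 q7 0.50
delta tool mm [ 0.1 -0.2 13. ] rot deg [ 0.06 -0.03 -0.1 ]
```

{"fn": "carry_out", "kwargs": {
  "delta_pos": [
    [0, 0, 2.5],
    [0, 0, 2.5],
    [0, 0, 2]
  ],
  "angular": [
    [0, 0, 0],
    [0, 0, 0],
    [0, 0, 0]
  ],
  "hand": [-1, -1, -1]
}}

```text
t: 10.83
tcp_pos: [0.5087, -0.0746, 0.1285]
tool_rot: [0.0, 0.618, 0.786, 0.001]
ft_force: [0.4, -0.3, -3.1]
width: 0.155
```

```bash
python3 - <<'E'
from h import *
st();goto([.5083,-.0747,.123],103.8)
E
```

```text
t 10.83 tcp [508.7 -74.6 128.5] yawx 103.7 z [ 0.001  0.001 -1.   ] F [ 0.4 -0.3 -3.1] M [-0.12 -0.06 -0.02] w 0.155 q7 0.50
delta tool mm [ 0.  -0.4  5.5] rot deg [ 0.09 -0.03 -0.09]
```

{"fn": "carry_out", "kwargs": {
  "delta_pos": [
    [0, -0.2, 2],
    [0, 0, 1.5],
    [0, 0, 1.5]
  ],
  "angular": [
    [0, 0, 0],
    [0, 0, 0],
    [0, 0, 0]
  ],
  "hand": [-1, -1, -1]
}}

```text
t: 11.08
tcp_pos: [0.5086, -0.0747, 0.123]
tool_rot: [0.0, 0.618, 0.786, 0.001]
ft_force: [-3.5, 0.4, 23.7]
width: 0.154
```

```bash
python3 - <<'E'
from h import *
st();goto([.5083,-.0747,.123],103.8)
E
```

```text
t 11.08 tcp [508.6 -74.7 123. ] yawx 103.7 z [ 0.002  0.001 -1.   ] F [-3.5  0.4 23.7] M [-0.13  1.08  0.01] w 0.154 q7 0.51
delta tool mm [ 0.1 -0.3 -0. ] rot deg [ 0.1  -0.02 -0.09]
```

It's home: contact came at TCP 123 mm, which puts the underside at about 88 mm. I'll relax and release.

{"fn": "carry_out", "kwargs": {
  "delta_pos": [
    [0, 0, -0.3],
    [0, 0, 0],
    [0, 0, 0],
    [0, 0, 0],
    [0, 0, 0],
    [0, 0, -5],
    [0, 0, -20],
    [0, 0, -25],
    [0, 0, -25],
    [0, 0, -15],
    [0, 0, 0]
  ],
  "angular": [
    [0, 0, 0],
    [0, 0, 0],
    [0, 0, 0],
    [0, 0, 0],
    [0, 0, 0],
    [0, 0, 0],
    [0, 0, 0],
    [0, 0, 0],
    [0, 0, 0],
    [0, 0, 0],
    [0, 0, 0]
  ],
  "hand": [-1, 0.2, 0.2, 0.2, 0.2, 0.2, 0.2, 0.2, 0.2, 0.2, 0.2]
}}

```text
t: 12.0
tcp_pos: [0.5082, -0.075, 0.2183]
tool_rot: [0.0, 0.618, 0.786, 0.0]
ft_force: [0.2, -0.3, -1.0]
width: 0.6
```

```bash
python3 - <<'E'
from h import *
st()
c=eyes.calibration('wrist'); im=snap('wrist','w7');snap('scene','s7')
import pickle;pickle.dump(c,open('w7.pkl','wb'))
a=cv2.imread('pics/w7.png')
cv2.imwrite('pics/w7a.png',cv2.resize(a[40:300,200:440],None,fx=2.2,fy=2.2,interpolation=2))
b=cv2.imread('pics/s7.png')[165:275,270:400]; cv2.imwrite('pics/s7a.png',cv2.resize(b,None,fx=5,fy=5,interpolation=2))
E
```

```text
t 12.00 tcp [508.2 -75.  218.3] yawx 103.7 z [ 0.     0.001 -1.   ] F [ 0.2 -0.3 -1. ] M [-0.06 -0.04  0.  ] w 0.600 q7 0.44
```

View pics/w7a.png

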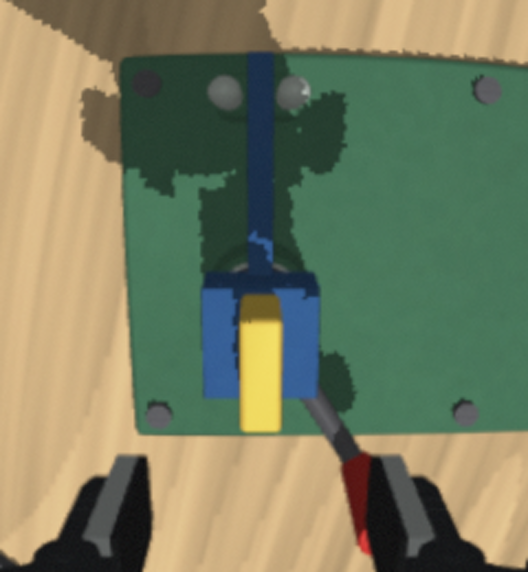

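View pics/s7a.png

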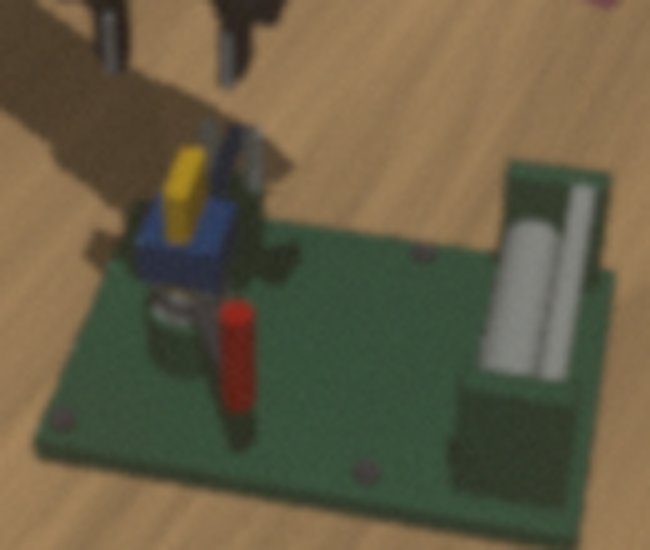

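The key is home with its arm between the pins at about (303,80) and (333,80), and the gripper is clear. Next I'll go above the knob.

{"fn": "carry_out", "kwargs": {
  "delta_pos": [
    [-20, 13, 0],
    [-20, 13, 0],
    [-20, 13, 0],
    [-14, 10, 0],
    [0, 0, 0],
    [0, 0, 0],
    [0, 0, 0],
    [0, 0, 0],
    [0, 0, 0],
    [0, 0, 0]
  ],
  "angular": [
    [0, 0, 0],
    [0, 0, 0],
    [0, 0, 0],
    [0, 0, 0],
    [0, 0, -6],
    [0, 0, -6],
    [0, 0, -6],
    [0, 0, -6],
    [0, 0, -6],
    [0, 0, 0]
  ],
  "hand": [0, 0, 0, 0, 0, 0, 0, 0, 0, 0]
}}

```text
t: 12.93
tcp_pos: [0.5684, -0.1356, 0.2009]
tool_rot: [-0.011, 0.381, 0.924, -0.003]
ft_force: [-0.8, -0.2, 0.3]
width: 0.499
```

```bash
python3 - <<'E'
from h import *
st();goto([.5723,-.1342,.15],136.6)
snap('wrist','w8')
E
```

```text
t 12.93 tcp [ 568.4 -135.6  200.9] yawx 135.1 z [-0.023  0.004 -1.   ] F [-0.8 -0.2  0.3] M [-0.03 -0.02  0.02] w 0.499 q7 1.08
delta tool mm [-2.7  4.4 50.8] rot deg [-0.78 -1.1  -1.45]
```

View pics/w8.png

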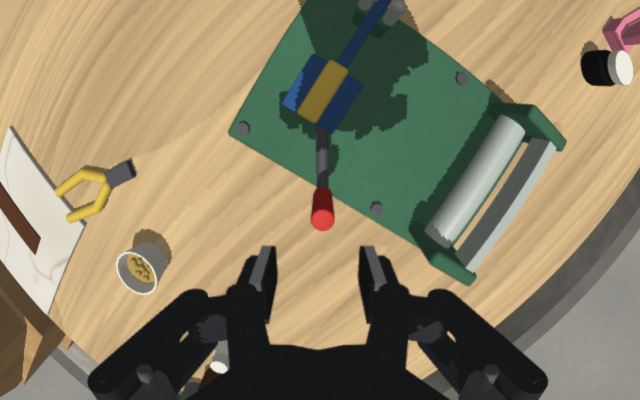

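The knob top is at (322,220), centred between the open pads. Going down.

{"fn": "carry_out", "kwargs": {
  "delta_pos": [
    [-2, 4, 15],
    [0, 0, 17],
    [0, 0, 17],
    [0, 0, 0]
  ],
  "angular": [
    [-0.8, -1.1, -1.5],
    [0, 0, 0],
    [0, 0, 0],
    [0, 0, 0]
  ],
  "hand": [0, 0, 0, 0]
}}

```text
t: 13.32
tcp_pos: [0.5716, -0.1339, 0.1482]
tool_rot: [-0.0, 0.38, 0.925, 0.0]
ft_force: [0.3, -0.2, 0.1]
width: 0.496
```

```bash
python3 - <<'E'
from h import *
st();goto([.5723,-.1342,.098],136.6)
snap('wrist','w9')
E
```

```text
t 13.32 tcp [ 571.6 -133.9  148.2] yawx 135.4 z [-0.001  0.001 -1.   ] F [ 0.3 -0.2  0.1] M [-0.02  0.05 -0.01] w 0.496 q7 1.10
delta tool mm [-0.8  0.3 50.2] rot deg [-0.   -0.05 -1.21]
```

View pics/w9.png

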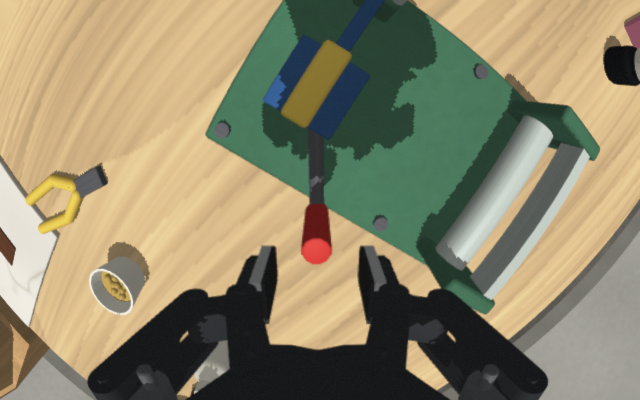

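The post top is at (316,252), still centred between the pads. I'll go down around it.

{"fn": "carry_out", "kwargs": {
  "delta_pos": [
    [-0.5, 0, 12],
    [0, 0, 13],
    [0, 0, 13],
    [0, 0, 10],
    [0, 0, 0]
  ],
  "angular": [
    [0, 0, -1.2],
    [0, 0, 0],
    [0, 0, 0],
    [0, 0, 0],
    [0, 0, 0]
  ],
  "hand": [0, 0, 0, 0, 0]
}}

```text
t: 13.78
tcp_pos: [0.575, -0.135, 0.1037]
tool_rot: [0.002, 0.374, 0.927, 0.001]
ft_force: [-0.3, 1.4, 0.4]
width: 0.498
```

```bash
python3 - <<'E'
from h import *
st();goto([.5723,-.1342,.098],136.6)
snap('wrist','w10')
E
```

```text
t 13.78 tcp [ 575.  -135.   103.7] yawx 136.0 z [ 0.005 -0.001 -1.   ] F [-0.3  1.4  0.4] M [0.02 0.08 0.02] w 0.498 q7 1.13
delta tool mm [ 2.5 -1.3  5.7] rot deg [ 0.16  0.22 -0.57]
```

View pics/w10.png

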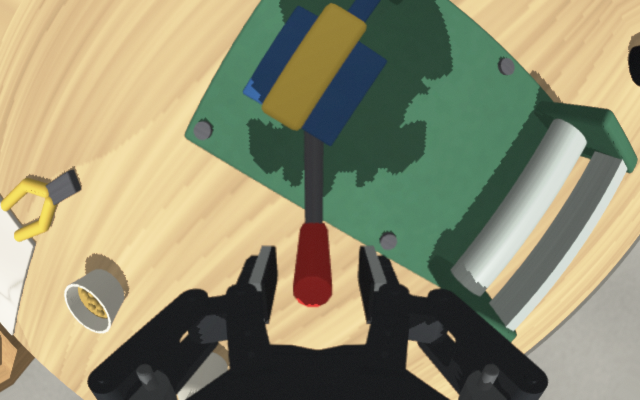

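{"fn": "carry_out", "kwargs": {
  "delta_pos": [
    [2.5, -2, 4],
    [0, -3, 0],
    [0.2, -4.7, 0],
    [0.2, -4.7, 0],
    [0.2, -4.7, 0],
    [0.2, -4.7, 0],
    [0, 0, 0]
  ],
  "angular": [
    [0.2, 0.2, -0.6],
    [0, 0, 0],
    [0, 0, 3],
    [0, 0, 3],
    [0, 0, 3],
    [0, 0, 3],
    [0, 0, 0]
  ],
  "hand": [-0.25, -0.25, -0.25, -0.25, -0.25, -0.25, -0.25]
}}

```text
t: 14.42
tcp_pos: [0.5573, -0.1495, 0.1052]
tool_rot: [0.003, 0.469, 0.883, 0.002]
ft_force: [0.6, 1.1, -1.1]
width: 0.376
```

```bash
cat >> h.py <<'E'
def swing():
    s,R=tool(); st(); ax=np.array([.5083,-.0737]); d=s['tcp_pos'][:2]-ax; ph=np.degrees(np.arctan2(d[1],d[0])); r=np.hypot(*d)*1000
    print('phi %.1f r %.1f'%(ph,r),'want yaw %.1f'%(ph+180),'F tool',(R.T@s['ft_force']).round(1),'w mm %.1f'%(s['width']*85))
E
python3 - <<'E'
from h import *
swing();snap('wrist','w11')
E
```

```text
t 14.42 tcp [ 557.3 -149.5  105.2] yawx 124.1 z [ 0.007 -0.    -1.   ] F [ 0.6  1.1 -1.1] M [ 0.08 -0.14  0.02] w 0.376 q7 0.99
phi -57.1 r 90.3 want yaw 122.9 F tool [0.6 1.2 1.1] w mm 32.0
```

View pics/w11.png

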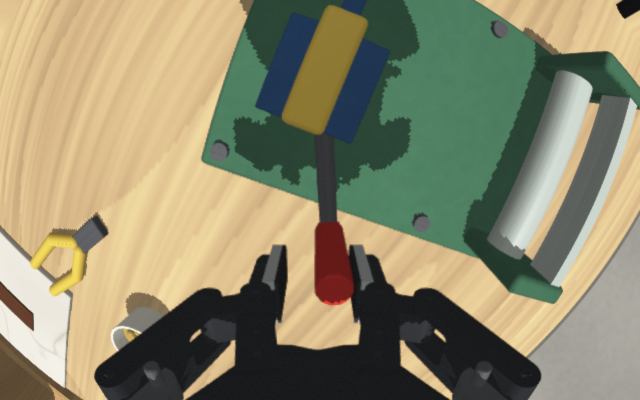

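The right pad is pushing the post and the nut is running. I'll carry on along the arc.

{"fn": "carry_out", "kwargs": {
  "delta_pos": [
    [0.2, -5.3, 1],
    [0.2, -5.3, 1],
    [0.2, -5.3, 0],
    [0.2, -5.3, 0],
    [0.2, -5.3, 0],
    [0, 0, 0]
  ],
  "angular": [
    [0, -0.3, 4],
    [0, 0, 3.4],
    [0, 0, 3.4],
    [0, 0, 3.4],
    [0, 0, 3.4],
    [0, 0, 0]
  ],
  "hand": [-0.25, -0.25, -0.25, -0.25, -0.25, -0.25]
}}

```text
t: 14.97
tcp_pos: [0.5381, -0.1583, 0.1062]
tool_rot: [0.009, 0.596, 0.803, 0.004]
ft_force: [1.0, 0.1, -0.8]
width: 0.374
```

```bash
python3 - <<'E'
from h import *
swing()
E
```

```text
t 14.97 tcp [ 538.1 -158.3  106.2] yawx 106.8 z [ 0.019 -0.003 -1.   ] F [ 1.   0.1 -0.8] M [-0.01 -0.16 -0.02] w 0.374 q7 0.76
phi -70.6 r 89.7 want yaw 109.4 F tool [-0.1  0.9  0.8] w mm 31.8
```

```bash
python3 - <<'E'
from h import *
goto([.5381,-.1583,.104],107)
E
```

```text
delta tool mm [ 0.  -0.   2.2] rot deg [ 0.98  0.5  -0.17]
```

{"fn": "carry_out", "kwargs": {
  "delta_pos": [
    [0.2, -5, 1],
    [0.2, -5, 1],
    [0.2, -5, 0],
    [0.2, -5, 0],
    [0, 0, 0]
  ],
  "angular": [
    [1, 0.5, 2],
    [0.4, 0, 2.5],
    [0.4, 0, 3],
    [0.4, 0, 3],
    [0, 0, 0]
  ],
  "hand": [-0.25, -0.25, -0.25, -0.25, -0.25]
}}

```text
t: 15.38
tcp_pos: [0.5235, -0.1617, 0.1071]
tool_rot: [-0.003, 0.663, 0.749, -0.006]
ft_force: [-0.0, -0.9, 0.0]
width: 0.372
```

```bash
python3 - <<'E'
from h import *
swing();goto([.5381,-.1583,.104],95)
E
```

```text
t 15.38 tcp [ 523.5 -161.7  107.1] yawx 97.0 z [-0.013 -0.005 -1.   ] F [-0.  -0.9  0. ] M [0.02 0.01 0.01] w 0.372 q7 0.62
phi -80.2 r 89.4 want yaw 99.8 F tool [-0.8 -0.1 -0. ] w mm 31.7
delta tool mm [ 1.6 14.9  2.8] rot deg [-0.8   0.19  2.01]
```

{"fn": "carry_out", "kwargs": {
  "delta_pos": [
    [0.2, -4, 2],
    [0.2, -4, 1],
    [0.2, -4, 1],
    [0.2, -4, 0]
  ],
  "angular": [
    [-0.8, 0, 0],
    [0, 0, 2],
    [0, 0, 2.5],
    [0, 0, 2.5]
  ],
  "hand": [-0.25, -0.25, -0.25, -0.25]
}}

```text
t: 15.72
tcp_pos: [0.512, -0.1626, 0.1049]
tool_rot: [0.004, 0.704, 0.711, 0.001]
ft_force: [2.9, 1.6, 0.6]
width: 0.374
```

```bash
python3 - <<'E'
from h import *
swing();goto([.5381,-.1583,.104],90); snap('wrist','w12')
E
```

```text
t 15.72 tcp [ 512.  -162.6  104.9] yawx 90.6 z [ 0.008 -0.005 -1.   ] F [2.9 1.6 0.6] M [ 0.21 -0.35  0.03] w 0.374 q7 0.54
phi -87.6 r 89.0 want yaw 92.4 F tool [ 1.6  3.  -0.5] w mm 31.8
delta tool mm [ 4.1 26.2  1.1] rot deg [0.45 0.26 0.56]
```

View pics/w12.png

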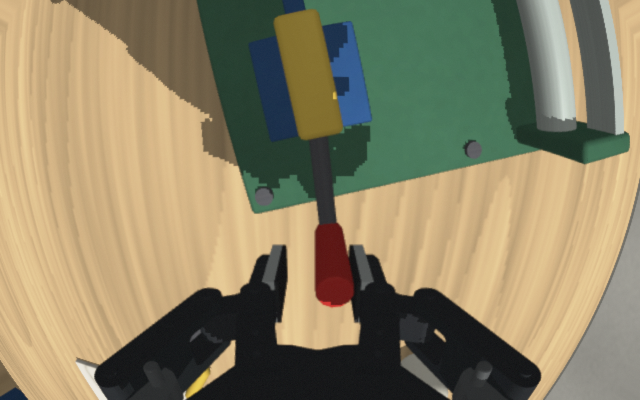

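{"fn": "carry_out", "kwargs": {
  "delta_pos": [
    [0.1, -3, 0.5],
    [0.1, -3, 0],
    [0.1, -3, 0],
    [0.1, -3, 0]
  ],
  "angular": [
    [0.3, 0.2, 0.5],
    [0, 0, 1.5],
    [0, 0, 1.7],
    [0, 0, 1.7]
  ],
  "hand": [-0.25, -0.25, -0.25, -0.25]
}}

```text
t: 16.1
tcp_pos: [0.5008, -0.1623, 0.1051]
tool_rot: [0.002, 0.738, 0.675, 0.001]
ft_force: [2.0, -0.0, 0.2]
width: 0.376
```

```bash
python3 - <<'E'
from h import *
swing();goto([.5381,-.1583,.104],85)
E
```

```text
t 16.10 tcp [ 500.8 -162.3  105.1] yawx 84.9 z [ 0.004 -0.002 -1.   ] F [ 2.  -0.   0.2] M [-0.03 -0.45  0.  ] w 0.376 q7 0.47
phi -94.8 r 89.0 want yaw 85.2 F tool [ 0.2  2.  -0.2] w mm 32.0
delta tool mm [ 7.3 36.8  1.3] rot deg [ 0.26  0.06 -0.09]
```

{"fn": "carry_out", "kwargs": {
  "delta_pos": [
    [0.1, -2, 0],
    [0.1, -2, 0],
    [0.1, -2, 0]
  ],
  "angular": [
    [0.2, 0, 1.2],
    [0, 0, 1.2],
    [0, 0, 1.2]
  ],
  "hand": [-0.25, -0.25, -0.25]
}}

```text
t: 16.35
tcp_pos: [0.4941, -0.1616, 0.1052]
tool_rot: [0.001, 0.761, 0.649, -0.0]
ft_force: [1.6, 0.4, -0.1]
width: 0.376
```

```bash
python3 - <<'E'
from h import *
swing()
E
```

```text
t 16.35 tcp [ 494.1 -161.6  105.2] yawx 80.9 z [ 0.001 -0.002 -1.   ] F [ 1.6  0.4 -0.1] M [-0.09 -0.46  0.03] w 0.376 q7 0.41
phi -99.2 r 89.1 want yaw 80.8 F tool [0.7 1.5 0.1] w mm 32.0
```

{"fn": "carry_out", "kwargs": {
  "delta_pos": [
    [0, -1.2, 0],
    [0, -1.2, 0]
  ],
  "angular": [
    [0, 0, 0.8],
    [0, 0, 0.8]
  ],
  "hand": [-0.25, -0.25]
}}

```text
t: 16.52
tcp_pos: [0.4913, -0.1611, 0.1051]
tool_rot: [0.001, 0.771, 0.637, -0.0]
ft_force: [2.5, -0.7, 1.0]
width: 0.376
```

```bash
python3 - <<'E'
from h import *
swing()
E
```

```text
t 16.52 tcp [ 491.3 -161.1  105.1] yawx 79.1 z [ 0.    -0.002 -1.   ] F [ 2.5 -0.7  1. ] M [-0.01 -0.44 -0.06] w 0.376 q7 0.38
phi -101.0 r 89.1 want yaw 79.0 F tool [-0.2  2.6 -1. ] w mm 32.0
```

{"fn": "carry_out", "kwargs": {
  "delta_pos": [
    [0, -1, 0],
    [0, -1, 0]
  ],
  "angular": [
    [0, 0, 0.6],
    [0, 0, 0.6]
  ],
  "hand": [-0.25, -0.25]
}}

```text
t: 16.68
tcp_pos: [0.4891, -0.1607, 0.1051]
tool_rot: [0.001, 0.779, 0.628, -0.0]
ft_force: [1.9, -0.3, 0.2]
width: 0.378
```

```bash
python3 - <<'E'
from h import *
swing()
E
```

```text
t 16.68 tcp [ 489.1 -160.7  105.1] yawx 77.7 z [ 0.    -0.002 -1.   ] F [ 1.9 -0.3  0.2] M [-0.15 -0.43 -0.  ] w 0.378 q7 0.36
phi -102.5 r 89.1 want yaw 77.5 F tool [ 0.1  2.  -0.2] w mm 32.2
```

{"fn": "carry_out", "kwargs": {
  "delta_pos": [
    [0, -1, 0],
    [0, -1, 0]
  ],
  "angular": [
    [0, 0, 0.6],
    [0, 0, 0.6]
  ],
  "hand": [-0.25, -0.25]
}}

```text
t: 16.85
tcp_pos: [0.487, -0.1602, 0.1051]
tool_rot: [0.001, 0.786, 0.619, -0.0]
ft_force: [1.9, -0.8, -0.4]
width: 0.377
```

```bash
python3 - <<'E'
from h import *
swing()
E
```

```text
t 16.85 tcp [ 487.  -160.2  105.1] yawx 76.4 z [ 0.    -0.002 -1.   ] F [ 1.9 -0.8 -0.4] M [-0.07 -0.45 -0.  ] w 0.377 q7 0.35
phi -103.8 r 89.1 want yaw 76.2 F tool [-0.3  2.   0.4] w mm 32.1
```

{"fn": "carry_out", "kwargs": {
  "delta_pos": [
    [0, -0.8, 0],
    [0, -0.8, 0]
  ],
  "angular": [
    [0, 0, 0.5],
    [0, 0, 0.5]
  ],
  "hand": [-0.25, -0.25]
}}

```text
t: 17.02
tcp_pos: [0.4856, -0.1598, 0.1052]
tool_rot: [0.001, 0.792, 0.611, -0.0]
ft_force: [4.2, -0.4, -0.0]
width: 0.378
```

```bash
python3 - <<'E'
from h import *
swing()
E
```

```text
t 17.02 tcp [ 485.6 -159.8  105.2] yawx 75.3 z [ 0.001 -0.002 -1.   ] F [ 4.2 -0.4 -0. ] M [-0.07 -0.84  0.01] w 0.378 q7 0.33
phi -104.7 r 89.1 want yaw 75.3 F tool [0.7 4.2 0. ] w mm 32.2
```

{"fn": "carry_out", "kwargs": {
  "delta_pos": [
    [0, -0.8, 0]
  ],
  "angular": [
    [0, 0, 0.2]
  ],
  "hand": [-0.25]
}}

```text
t: 17.1
tcp_pos: [0.4854, -0.1597, 0.1054]
tool_rot: [0.002, 0.793, 0.609, 0.0]
ft_force: [4.2, 0.1, -0.2]
width: 0.379
```

```bash
python3 - <<'E'
from h import *
swing()
E
```

```text
t 17.10 tcp [ 485.4 -159.7  105.4] yawx 75.1 z [ 0.002 -0.002 -1.   ] F [ 4.2  0.1 -0.2] M [-0.06 -0.99  0.04] w 0.379 q7 0.33
phi -104.9 r 89.0 want yaw 75.1 F tool [1.2 4.  0.2] w mm 32.2
```

{"fn": "carry_out", "kwargs": {
  "delta_pos": [
    [0, -1.2, 0]
  ],
  "angular": [
    [0, 0, 0]
  ],
  "hand": [-0.25]
}}

```text
t: 17.18
tcp_pos: [0.485, -0.1595, 0.1056]
tool_rot: [0.002, 0.793, 0.609, 0.001]
ft_force: [6.6, -1.0, -1.4]
width: 0.373
```

```bash
python3 - <<'E'
from h import *
swing()
E
```

```text
t 17.18 tcp [ 485.  -159.5  105.6] yawx 75.1 z [ 0.004 -0.003 -1.   ] F [ 6.6 -1.  -1.4] M [-0.21 -1.24  0.  ] w 0.373 q7 0.33
phi -105.2 r 88.9 want yaw 74.8 F tool [0.7 6.7 1.5] w mm 31.7
```

{"fn": "carry_out", "kwargs": {
  "delta_pos": [
    [0, -1.7, 0]
  ],
  "angular": [
    [0, 0, 0]
  ],
  "hand": [-0.25]
}}

```text
t: 17.27
tcp_pos: [0.4844, -0.1593, 0.1059]
tool_rot: [0.003, 0.793, 0.609, 0.001]
ft_force: [6.7, -1.3, -1.3]
width: 0.377
```

```bash
python3 - <<'E'
from h import *
swing()
E
```

```text
t 17.27 tcp [ 484.4 -159.3  105.9] yawx 75.1 z [ 0.006 -0.004 -1.   ] F [ 6.7 -1.3 -1.3] M [-0.27 -1.52 -0.03] w 0.377 q7 0.33
phi -105.6 r 88.9 want yaw 74.4 F tool [0.5 6.8 1.3] w mm 32.1
```

{"fn": "carry_out", "kwargs": {
  "delta_pos": [
    [0, -2.2, 0.2]
  ],
  "angular": [
    [0.1, 0.1, 0]
  ],
  "hand": [-0.25]
}}

```text
t: 17.35
tcp_pos: [0.4837, -0.159, 0.1061]
tool_rot: [0.003, 0.793, 0.609, 0.002]
ft_force: [8.7, -1.6, -1.1]
width: 0.376
```

```bash
python3 - <<'E'
from h import *
swing()
E
```

```text
t 17.35 tcp [ 483.7 -159.   106.1] yawx 75.1 z [ 0.007 -0.002 -1.   ] F [ 8.7 -1.6 -1.1] M [-0.37 -1.79  0.  ] w 0.376 q7 0.33
phi -106.1 r 88.8 want yaw 73.9 F tool [0.7 8.9 1.2] w mm 32.0
```

{"fn": "carry_out", "kwargs": {
  "delta_pos": [
    [0, -2.6, 0.2]
  ],
  "angular": [
    [0.1, 0.2, 0]
  ],
  "hand": [-0.25]
}}

```text
t: 17.43
tcp_pos: [0.4831, -0.1588, 0.1064]
tool_rot: [0.003, 0.793, 0.61, 0.004]
ft_force: [9.6, -1.4, -3.3]
width: 0.369
```

```bash
python3 - <<'E'
from h import *
swing()
E
```

```text
t 17.43 tcp [ 483.1 -158.8  106.4] yawx 75.1 z [ 0.01 -0.   -1.  ] F [ 9.6 -1.4 -3.3] M [-0.34 -1.98  0.01] w 0.369 q7 0.33
phi -106.5 r 88.7 want yaw 73.5 F tool [1.1 9.6 3.4] w mm 31.4
```

{"fn": "carry_out", "kwargs": {
  "delta_pos": [
    [0, -3, 0.2],
    [0, -3, 0.2]
  ],
  "angular": [
    [0, 0, 0],
    [0, 0, 0]
  ],
  "hand": [-0.25, -0.25]
}}

```text
t: 17.6
tcp_pos: [0.4823, -0.1583, 0.1072]
tool_rot: [0.007, 0.792, 0.61, 0.007]
ft_force: [12.0, -1.0, -4.9]
width: 0.379
```

```bash
python3 - <<'E'
from h import *
swing(); 
for i in range(3): eyes.capture('wrist'); swing()
E
```

```text
t 17.60 tcp [ 482.3 -158.3  107.2] yawx 75.2 z [ 0.019 -0.003 -1.   ] F [12.  -1.  -4.9] M [-0.28 -2.33 -0.03] w 0.379 q7 0.33
phi -107.1 r 88.5 want yaw 72.9 F tool [ 2.1 11.8  5.2] w mm 32.2
t 17.65 tcp [ 482.2 -158.3  107.3] yawx 75.2 z [ 0.02  -0.003 -1.   ] F [10.9 -2.  -4. ] M [-0.51 -2.33  0.04] w 0.373 q7 0.33
phi -107.2 r 88.5 want yaw 72.8 F tool [ 0.8 10.9  4.2] w mm 31.7
t 17.70 tcp [ 482.3 -158.3  107.3] yawx 75.2 z [ 0.02  -0.003 -1.   ] F [11.6 -1.4 -4.1] M [-0.49 -2.38 -0.02] w 0.374 q7 0.33
phi -107.1 r 88.5 want yaw 72.9 F tool [ 1.6 11.5  4.3] w mm 31.8
t 17.75 tcp [ 482.3 -158.3  107.3] yawx 75.2 z [ 0.019 -0.003 -1.   ] F [11.  -1.8 -5.1] M [-0.46 -2.27  0.02] w 0.373 q7 0.33
phi -107.1 r 88.5 want yaw 72.9 F tool [ 1.  11.   5.3] w mm 31.7
```

It's holding at about 11.5 N. I'll hold a bit longer and check with pictures.

```bash
python3 - <<'E'
from h import *
for i in range(8): eyes.capture('wrist')
swing(); snap('wrist','w13'); snap('top','t13'); swing()
a=cv2.imread('pics/t13.png')[150:250,280:400]; cv2.imwrite('pics/t13a.png',cv2.resize(a,None,fx=5,fy=5,interpolation=2))
E
```

```text
t 18.15 tcp [ 482.3 -158.3  107.2] yawx 75.2 z [ 0.019 -0.003 -1.   ] F [11.5 -1.9 -4.1] M [-0.41 -2.29 -0.03] w 0.378 q7 0.33
phi -107.0 r 88.5 want yaw 73.0 F tool [ 1.  11.5  4.4] w mm 32.2
t 18.25 tcp [ 482.4 -158.3  107.2] yawx 75.2 z [ 0.019 -0.003 -1.   ] F [10.9 -2.4 -4.8] M [-0.4  -2.29  0.03] w 0.375 q7 0.33
phi -107.0 r 88.5 want yaw 73.0 F tool [ 0.5 11.1  5. ] w mm 31.9
```

View pics/w13.png

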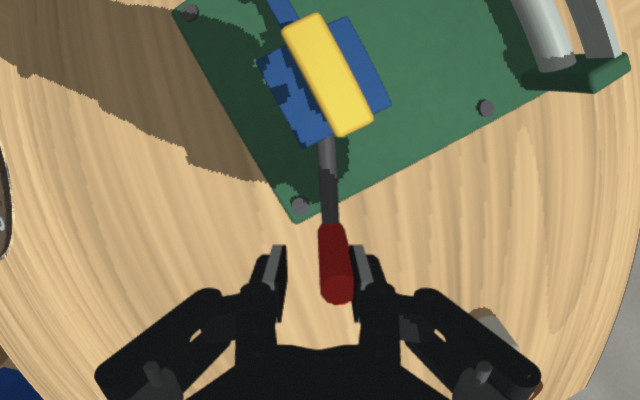

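{"fn": "carry_out", "kwargs": {
  "delta_pos": [
    [0, 2, 0],
    [0, 3, 0],
    [0, 2, 0],
    [0, 0, 0]
  ],
  "angular": [
    [0, 0, 0],
    [0, 0, 0],
    [0, 0, 0],
    [0, 0, 0]
  ],
  "hand": [-0.25, -0.25, 0, 0]
}}

```text
t: 18.58
tcp_pos: [0.4892, -0.16, 0.1073]
tool_rot: [0.007, 0.792, 0.61, 0.006]
ft_force: [0.0, -0.2, 0.7]
width: 0.497
```

```bash
python3 - <<'E'
from h import *
swing(); snap('wrist','w14'); goto([.487,-.16,.2],75)
E
```

```text
t 18.58 tcp [ 489.2 -160.   107.3] yawx 75.2 z [ 0.019 -0.003 -1.   ] F [ 0.  -0.2  0.7] M [ 0.04  0.02 -0.01] w 0.497 q7 0.33
phi -102.5 r 88.4 want yaw 77.5 F tool [-0.2  0.1 -0.7] w mm 42.3
delta tool mm [ -0.4  -0.  -92.9] rot deg [ 1.05 -0.1   0.22]
```

View pics/w14.png

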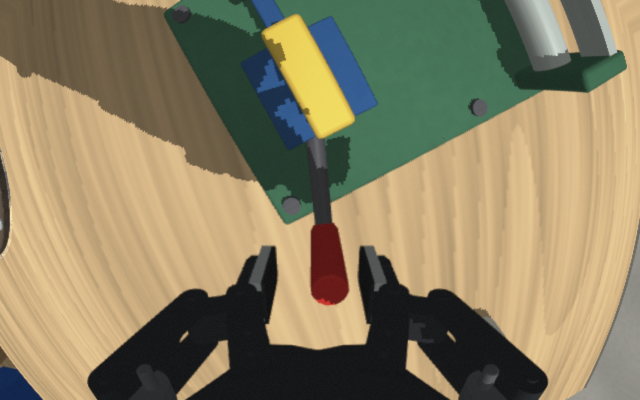

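The post (330,265) is free between the pads. I'll retreat upward and look at the result.

{"fn": "carry_out", "kwargs": {
  "delta_pos": [
    [0, 1, -8],
    [0, 0, -20],
    [0, 0, -25],
    [0, 0, -25],
    [0, 0, -25],
    [0, 0, -25],
    [0, 0, -15],
    [0, 0, 0]
  ],
  "angular": [
    [0.5, 0, 0],
    [0.5, 0, 0],
    [0, 0, 0],
    [0, 0, 0],
    [0, 0, 0],
    [0, 0, 0],
    [0, 0, 0],
    [0, 0, 0]
  ],
  "hand": [0, 0, 0, 0, 0, 0, 0, 0]
}}

```text
t: 19.3
tcp_pos: [0.4811, -0.1596, 0.2525]
tool_rot: [-0.008, 0.793, 0.609, -0.005]
ft_force: [1.0, 0.6, -0.1]
width: 0.497
```

```bash
python3 - <<'E'
from h import *
import pickle
st(); c=eyes.calibration('wrist'); snap('wrist','w15'); pickle.dump(c,open('w15.pkl','wb')); snap('scene','s15')
b=cv2.imread('pics/s15.png')[165:275,270:400]; cv2.imwrite('pics/s15a.png',cv2.resize(b,None,fx=5,fy=5,interpolation=2))
E
```

```text
t 19.30 tcp [ 481.1 -159.6  252.5] yawx 75.0 z [-0.018  0.005 -1.   ] F [ 1.   0.6 -0.1] M [-0.03 -0.07  0.03] w 0.497 q7 0.17
```

View pics/w15.png

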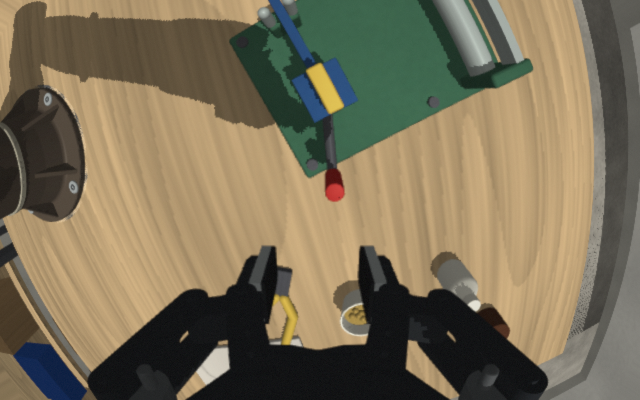

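View pics/s15a.png

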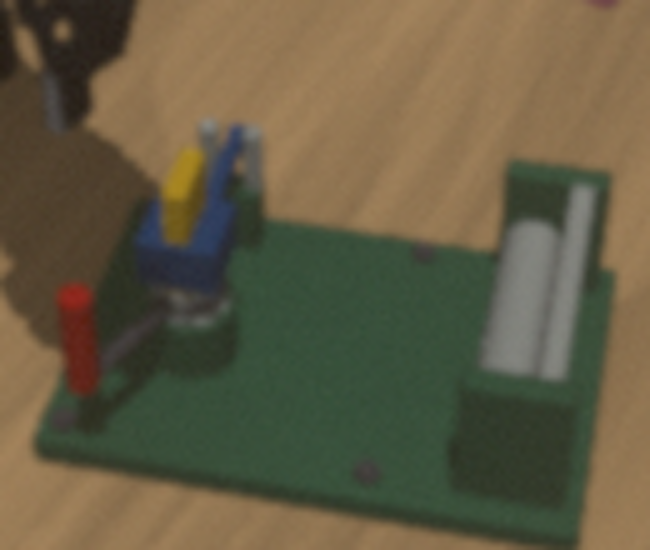

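```bash
python3 - <<'E'
from fit import *
c=pickle.load(open('w15.pkl','rb')); k=atz('wrist',(335,192),.135,c); C2=lambda u,v:(270+u/5-.4,165+v/5-.4)
for k in (k,tri([ray('wrist',(335,192),c),ray('scene',C2(76,295))])[0]):
    d=k[:2]-[.5083,-.0737]; a=np.degrees(np.arctan2(d[1],d[0])); print(k,a,np.hypot(*d),'swing rad',np.radians(-43.4-a))
a=cv2.imread('pics/w15.png'); cv2.imwrite('pics/w15a.png',cv2.resize(a[0:200,220:380],None,fx=3,fy=3,interpolation=2))
E
```

```text
[ 0.49527438 -0.16261566  0.135     ] -98.33421106269924 0.08986468299253045 swing rad 0.9587828550295949
[ 0.49532781 -0.16241951  0.13558338] -98.31859769911496 0.08966286477213459 swing rad 0.9585103504277382
```

View pics/w15a.png

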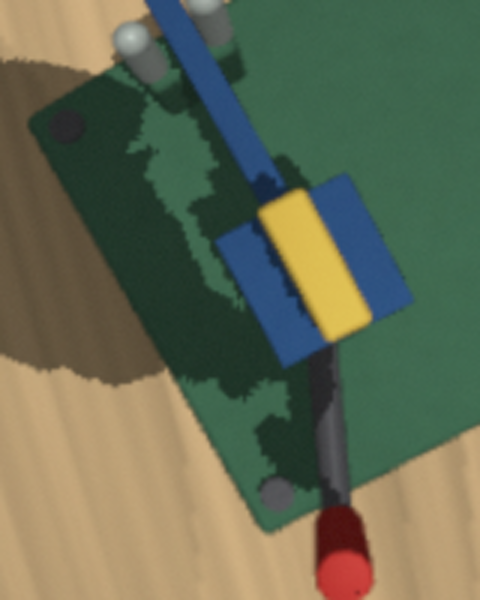

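The handle swing measures 0.959 rad against 0.96 to home. The key is still on the screw with its arm between the pins, and the robot is clear of everything, so I'm handing in.

```bash
python3 -c "
from station import finish_job; print(finish_job())"
```

```text
the job is handed in; nothing more can be done
None
```

The key is home on the screw and released, the jam nut is run home and tightened, and the job was handed in at about 19.5 s. `finish_job` gives no verdict, so this rests on my own checks.

- **Key:** I lowered the blue key onto the screw head. It met the collar with its underside at about 88 mm, at roughly 27 N of contact force, and I let go with its arm between the pins. The last pictures show it still there.
- **Nut:** I pushed the red post clockwise until it stopped. The handle swing measured from the cameras is 0.959 rad, against the stated 0.96 rad to home.
- **Tightening:** I held about 11–12 N square to the handle for 0.65 s, with no reading above 12 N. There was also 4–5 N along the post, because the tool had tilted slightly. I then let go, and the hand ended up clear of everything.
- **Other things on the bench:** I did not touch any of them.

Two readings disagreed slightly:
- The wrist camera placed the key in the hand 1–1.5 mm differently between views. I aligned the key to the pins and collar within the same image instead.
- While pushing, the tool's own angle ran about 3° past home, which I put down to the fingers and handle bending under load.

I did not measure the screw's setting directly, because the key covers its head.

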